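Set the roller gap of a dosing pump with a 6 mm feeler gauge

TASK

Set the roller gap of the open dosing pump with the 6 mm feeler gauge (yellow grip): stand the gauge fully home in the gap between the ivory roller and the red pressure shoe, let go of it, and gently press the shoe up to it until the gauge stays lightly nipped by itself, no tighter. Draw the gauge straight up and feel that it drags, then put it back in its stand where it was. Move the shoe only while the gauge stands in the gap, and leave the blue gauge alone.

Things in the scene. Friction and masses are not known exactly. Their poses are not given: they have to be found in the camera images.
- pump: light grey dosing pump, fixed, 150 x 210 mm, dark front panel toward its -x, open pump head on its top plate (62 mm above the origin). Origin: centre of its underside; x to its back, y from the rotor toward the red shoe, z up. The gap to set is upright, its faces at right angles to y, open above. Roller and shoe tops: 90 mm above the origin; rotor hub: up to 104 mm, 43 mm to the -y side of the roller's face
- shoe_face (a point): top edge, in the middle, of the black face plate (34 mm wide) of the red shoe, the +y side of the gap; axes as the pump's. The plate is sprung: it gives way into the shoe by 1 mm per 6 N, up to 3 mm (this point does not follow). Straight opposite, 8.5 to 16 mm away at the start, is the ivory roller (23 mm across): its mount is adjustable, its place not known
- shoe (a joint): slide of the red shoe (block 90 x 50 x 26.5 mm), m: 0 fully open, grows as it is pushed toward the roller (pump's -y), to 0.0105 at most. No spring: about 10 N push it along and it stays where it is left. After a push against the gauge it goes on nipping it with what was pushed beyond those 10 N; 2 to 7 N is right
- shoe_tab (a point): middle of the back of the thumb tab on the shoe: the place to push, toward the pump's -y. Tab 36 mm along the pump's x, 9 mm thick, 21 mm above the shoe's top. The point is 50 mm in +y from shoe_face and 10 mm above the shoe's top; behind it all is free down to 75 mm above the pump's origin
- gauge_6: the gauge to use: steel blade 6 mm thick (its y), 14 mm wide (its x), 25 mm long, its last 3 mm a wedge; steel collar 28 x 30 x 5 mm; yellow grip 26 mm (x) by 16 mm (y), 5 to 43 mm above the origin; 50 to 80 g. Origin: centre of the collar's underside, z up. Fully home, the collar lies on roller and shoe, blade flats toward them. Nipped right it takes 3 to 8 N to draw
- gauge_3: a gauge of the same shape with a blue grip and a blade 3 mm thick: not needed, to be left where it is
- slot_0 (a point): slot 0 of the dark grey gauge stand (fixed block 60 x 116 x 42 mm): centre of its mouth, level with the stand's top; x along the slot. Slot 18 x 10 mm, 34 mm deep; the slots are 58 mm apart in y. Each gauge starts in one of them, collar on the stand's top, axes as the stand's
- slot_1 (a point): slot 1 of the dark grey gauge stand (fixed block 60 x 116 x 42 mm): centre of its mouth, level with the stand's top; x along the slot. Slot 18 x 10 mm, 34 mm deep; the slots are 58 mm apart in y. Each gauge starts in one of them, collar on the stand's top, axes as the stand's

How it is judged (in metres and radians):
On the way, in this order (a step that is already met when the one before it is completed fails the run):
1. the yellow gauge stands fully home in the gap, upright and let go, not yet nipped (z of gauge_6 in the frame of pump between 0.087 and 0.0925 m and x of gauge_6 in the frame of shoe_face between -0.012 and 0.012 m and y of gauge_6 in the frame of shoe_face between -0.013 and 0 m and angle between gauge_6's own z axis and vertical below 0.2 rad and contact force between each of gauge_6, shoe and the fingers below 0.3 N and contact force between gauge_6 and shoe below 1.2 N), for 0.2 s.
2. the shoe nips the gauge by itself: nothing pushes the shoe or holds the gauge (z of gauge_6 in the frame of pump between 0.087 and 0.0925 m and x of gauge_6 in the frame of shoe_face between -0.012 and 0.012 m and y of gauge_6 in the frame of shoe_face between -0.013 and 0 m and angle between gauge_6's own z axis and vertical below 0.2 rad and contact force between each of gauge_6, shoe and the fingers below 0.3 N and contact force between gauge_6 and shoe above 2 N), for 0.2 s.
3. the gauge is drawn up against the drag of the shoe, which the fingers do not touch (z of gauge_6 in the frame of pump between 0.096 and 0.109 m and contact force between gauge_6 and shoe above 1.5 N and contact force between shoe and the fingers below 0.3 N and angle between gauge_6's own z axis and vertical below 0.2 rad), for 0.1 s.
At the end, for the whole second after the job is handed in: The shoe is left where the gauge set it (its face 10 to 17.6 mm from the pump's origin in y); the yellow gauge stands upright and at rest in a slot of its stand (within 5 mm of the slot's middle, collar within 3 mm of the stand's top); the blue gauge has moved no more than 10 mm (y of shoe_face in the frame of pump between 0.01 and 0.0176 m and ((horizontal distance between gauge_6 and slot_0 below 0.005 m and z of gauge_6 in the frame of slot_0 between -0.002 and 0.003 m) or (horizontal distance between gauge_6 and slot_1 below 0.005 m and z of gauge_6 in the frame of slot_1 between -0.002 and 0.003 m)) and angle between gauge_6's own z axis and vertical below 0.1 rad and linear speed of gauge_6 below 0.02 m/s and distance of gauge_3 from where it was at the start of the episode below 0.01 m); the robot touches nothing.
It fails at once if the shoe squeezes the gauge, while that is let go, with more than 7 N (contact force between gauge_6 and shoe above 7 N and contact force between gauge_6 and the fingers below 0.3 N).
It fails at once if the fingers push the shoe with over 8 N while the gauge is not home in the gap (contact force between shoe and the fingers above 8 N and not (z of gauge_6 in the frame of pump between 0.087 and 0.0925 m and x of gauge_6 in the frame of shoe_face between -0.012 and 0.012 m and y of gauge_6 in the frame of shoe_face between -0.013 and 0 m and angle between gauge_6's own z axis and vertical below 0.2 rad)).
It fails at once if the blue gauge is moved by more than 15 mm (distance of gauge_3 from where it was at the start of the episode above 0.015 m).
It also fails if it takes over 59 s, if anything falls off the work surface, if the arm or the gripper's body presses on something with over 40 N, if the wrist force passes 120 N, or if a joint passes its speed limit or range.

ROBOT

A 6-joint arm with a two-finger parallel gripper is mounted at the origin on a cart in front of the work surface, level with it; the furniture and walls round the work are solid. World frame = base frame: x ahead of the robot, y to its left, z up, the work surface at z = 0. Lengths are in m, angles in degrees, forces in N, time in s.
With the tool pointing down it reaches from about 0.35 to 0.875 m from the base axis. Payload 4.2 kg.
Tool frame: the origin (TCP) lies between the finger pads; the fingertips stand 17 mm ahead of it and the grasp point (between the pads) lies 2 mm behind it; z points along the fingers, y is the direction in which the jaws open and shut (so a half turn about z gives the same grasp; the last joint's range is limited). The gripper opens to 87 mm and grips with 3 to 60 N. Pads are 19 mm wide; open, the fingers measure 117 mm over their backs; the gripper's body (75 mm by 190 mm) begins 51 mm behind the grasp point.
Start: joints at [-55.141, 22.042, 0.453, 0, -68.411, -14.817], TCP at [0.214, -0.587, 0.2] pointing down, gripper open.
Joint ranges: [-179.83, 179.83], [-69.29, 118.12], [-61.27, 80.66], [-181.25, 117.63], [-171.15, -9.14], [-177.46, 177.46]. Speed limits (degrees/s): [159.86, 159.86, 180, 180, 180, 180].

INTERFACE

Orientations are given as a 3x3 rotation matrix whose columns are the frame's x, y, z axes.
In Python, from station import r gives the robot as it stands.
- The arm moves only by the shell command python3 -m creep 'ROWS'. ROWS is JSON, a list of rows, each a list of 7 numbers: the opening, from 0 (shut) to 1 (fully open), then the shift along the tool's x, y, z scaled (see below), then the turn, a rotation vector about the tool's x, y, z scaled (see below). A call has 1 to 5 rows; each row is the pose to reach, as a shift and turn from the pose measured when the call began, along the tool's axes at that moment, turning the shorter way round; what a row does not reach only later rows make up. The controller multiplies each number of a shift by 300 mm and each number of a turn by 180 degrees. A row lasts 1/12 s, in which the tool goes at most 41.7 mm and 7.16 degrees, less where a joint would pass 70% of its speed; a pose out of reach is approached as far as the arm can. A call with a number of a shift or a turn outside -1 to 1 is refused whole. A call with a gripper value outside its range is refused whole. The fingers move at their own pace and stop on an object; the grip force is fixed at half the most. Time passes only in rows, so rows that repeat a pose let the fingers close. It gives the time, the measured TCP pose, the force and the opening at its end, in the units of the state.
- r.sense(): the state, without advancing time (a new reading comes with each control period).
- r.capture(name): name is "scene" or "top" or "wrist"; returns the picture (384x512x3 uint8, blue, green, red); there is no depth.
- r.camera_model(name): a dict with "mtx" (3x3 intrinsics, pixels), "dist" ([k1, k2, p1, p2, k3] as OpenCV has them; the pictures are not rectified), "R" (3x3) and "t" (3): a world point X has camera coordinates R X + t; the wrist camera has in their place "mount" (4x4, takes a point from camera to tool coordinates, whose origin is the TCP and whose axes are the flange's). Camera axes: x right, y down, z forward; pixel columns grow to the right and rows downward; lengths in m; the calibration is good to about 2 mm. A picture is of the moment at which its call begins: read the wrist's pose just before it. camera_model takes no time and is no camera call.
- r.finish_job(): hands the job in, once; it reports no verdict.
Trained networks look in the newest picture that a camera, given by its name, has taken for a name from the list of things; names that differ only in an ending like _2 or _b are one class to them, and where a whole thing is asked for, a point or a joint stands for the part that bears it (a point fixed in the world has none). Each returns a list of dicts, best first, with "score" (0 to 1); they miss things now and then, are a little off and sometimes report something else, mostly with a low value. They report only what shows in the picture. A call takes as long as a camera call.
- r.recognise(camera, target): "rect" ([left, top, right, bottom] as shares, 0 to 1, of the picture: columns of its width, rows of its height, round what is visible of it).
- r.outline_of(camera, target): "pixels" (384x512 bool, what is visible of it) and "rect" ([left, top, right, bottom] as shares, 0 to 1, of the picture: columns of its width, rows of its height, round what is visible of it).
The state is a dict: "time_s": time; "joints": joint angles; "joint_velocities": joint speeds; "effort": joint torques, N m; "tcp_pos": TCP position; "ee_rot": TCP orientation; "wrist_force": force on the tool from outside, world axes, zero at the start; "moment": the same for the moment, N m; "gripper_width": opening from 0.0 (shut) to 1.0 (fully open).
Only numpy, scipy, OpenCV 4.12 (cv2) and the standard library are available. Lean on these libraries where they do the work, as an engineer would, in place of code of your own. Each camera call takes 0.05 s, during which the arm holds its last target.

## Working session

There is one attempt and no reset: what is moved stays moved. The work goes in short steps, Python scripts to look and compute and a shell command to move; the robot and the scene stay as the last step left them, time stands still between calls to the robot, and variables do not carry over. Pictures are saved under pics/ and viewed, and the job is handed in when it is done.

```bash
ls; mkdir -p pics; cat > h.py <<'E'
import numpy as np,cv2
from station import r
def snap(c,n):
    im=r.capture(c); cv2.imwrite('pics/'+n+'.png',im); return im
E
python3 - <<'E'
from h import *
s=r.sense(); print(s)
for c in ['scene','top','wrist']:
    snap(c,c+'0'); 
    m=r.camera_model(c); print(c,{k:np.round(v,4).tolist() for k,v in m.items()})
E
```

```text
pics
{'time_s': 0.0, 'joints': array([-5.51404324e+01,  2.20916023e+01,  3.80342191e-01, -3.08389767e-02,
       -6.84113166e+01, -1.48170365e+01]), 'joint_velocities': array([-0.0068081 ,  0.06076466,  0.10840979, -0.0122468 ,  0.10562686,
       -0.074238  ]), 'effort': array([ 1.05231728e-03, -3.90664601e+01,  1.87409109e+01,  4.21974286e+00,
        1.11695181e-02, -1.83829734e-04]), 'tcp_pos': array([ 0.21400482, -0.58652462,  0.19884985]), 'ee_rot': array([[-9.39506489e-01, -3.42530141e-01, -8.12087558e-04],
       [-3.42531098e-01,  9.39504273e-01,  2.04148678e-03],
       [ 6.36889757e-05,  2.19615532e-03, -9.99997586e-01]]), 'wrist_force': array([ 0.65867841, -0.49215344,  0.11671975]), 'moment': array([0.02327625, 0.0034698 , 0.01026806]), 'gripper_width': 1.0018297267931007}
scene {'mtx': [[411.769, 0.0, 254.6551], [0.0, 411.769, 184.7253], [0.0, 0.0, 1.0]], 'dist': [-0.0505, 0.0, 0.0, 0.0, 0.0], 'R': [[0.6795, -0.7336, -0.0147], [-0.3969, -0.3506, -0.8482], [0.6171, 0.5822, -0.5294]], 't': [-0.3581, 0.2388, 0.698]}
top {'mtx': [[431.2966, 0.0, 258.6436], [0.0, 431.2966, 192.1152], [0.0, 0.0, 1.0]], 'dist': [-0.1464, 0.0, 0.0, 0.0, 0.0], 'R': [[0.0621, -0.9981, 0.0008], [-0.972, -0.0606, -0.2269], [0.2265, 0.0133, -0.9739]], 't': [-0.0558, 0.4841, 1.0874]}
wrist {'mtx': [[281.5799, 0.0, 258.002], [0.0, 281.5799, 192.826], [0.0, 0.0, 1.0]], 'dist': [-0.0698, 0.0, 0.0, 0.0, 0.0], 'mount': [[-0.0002, -0.9612, -0.2759, 0.077], [1.0, -0.0002, -0.0003, -0.0002], [0.0002, -0.2759, 0.9612, -0.184], [0.0, 0.0, 0.0, 1.0]]}
```

View pics/scene0.png

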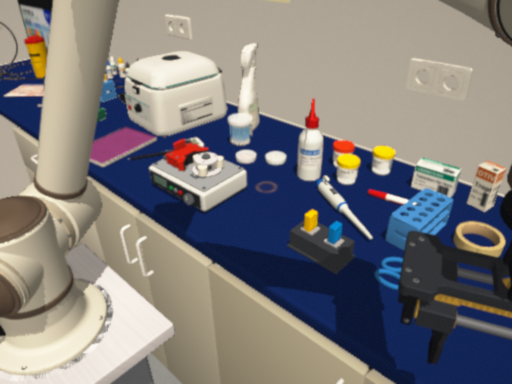

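View pics/top0.png

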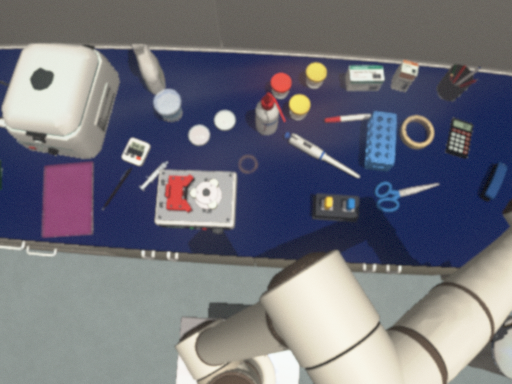

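View pics/wrist0.png

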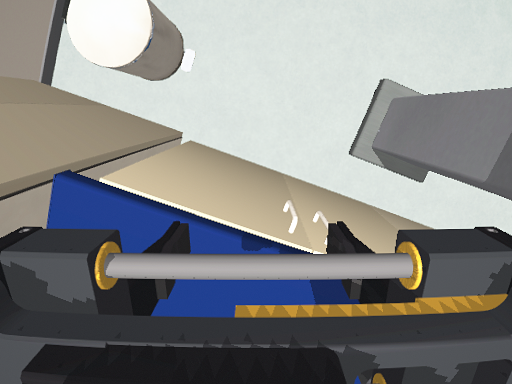

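The top view shows the stand at about (336,207), with the yellow grip left at (328,203) and the blue at (349,203). The pump is at (196,198), with the red shoe on its left (world +y).

```bash
cat >> h.py <<'E'
def ray(c,uv,s=None):
    """origin,dir in world"""
    m=r.camera_model(c)
    p=cv2.undistortPoints(np.array([[uv]],float),np.array(m['mtx']),np.array(m['dist']))[0,0]
    d=np.array([p[0],p[1],1.])
    if 'R' in m:
        R=np.array(m['R']);t=np.array(m['t']); return -R.T@t, R.T@d
    M=np.array(m['mount']); Rw=s['ee_rot']; 
    return s['tcp_pos']+Rw@M[:3,3], Rw@M[:3,:3]@d
def atz(c,uv,z,s=None):
    o,d=ray(c,uv,s); return o+d*(z-o[2])/d[2]
def proj(c,X,s=None):
    m=r.camera_model(c); X=np.atleast_2d(np.array(X,float))
    if 'R' in m: R=np.array(m['R']);t=np.array(m['t'])
    else:
        M=np.array(m['mount']); Rc=s['ee_rot']@M[:3,:3]; o=s['tcp_pos']+s['ee_rot']@M[:3,3]; R=Rc.T; t=-R@o
    return cv2.projectPoints(X,cv2.Rodrigues(R)[0],t,np.array(m['mtx']),np.array(m['dist']))[0][:,0]
E
python3 - <<'E'
from h import *
im=cv2.imread('pics/top0.png')
W=np.array([512,384])
for n,z in [('pump',.062),('gauge_6',.085),('gauge_3',.085),('shoe',.09),('slot_0',.042),('shoe_tab',.1)]:
  for c in ['top','scene']:
    try: L=r.outline_of(c,n)
    except Exception as e: print(n,e); continue
    for k,d in enumerate(L[:2]):
        ys,xs=np.nonzero(d['pixels']); 
        q=(xs.mean(),ys.mean())
        print(n,c,round(d['score'],2),np.round(q,1),len(xs),np.round(atz(c,q,z),4))
        if k==0: np.save(f'pics/{n}_{c}.npy',d['pixels'])
        if k==0 and c=='top':
            R=cv2.minAreaRect(np.stack([xs,ys],1).astype(np.float32)); print('  ',[np.round(atz(c,p,z),3).tolist() for p in cv2.boxPoints(R)])
cv2.imwrite('pics/ta.png',cv2.resize(im[150:245,140:370],None,fx=3.4,fy=3.4,interpolation=2))
im=cv2.imread('pics/scene0.png')
cv2.imwrite('pics/sa.png',cv2.resize(im[125:280,140:370],None,fx=3.4,fy=3.4,interpolation=2))
E
```

```text
pump top 0.68 [194.1 200.8] 3781 [0.4511 0.1425 0.062 ]
   [[0.367, 0.24, 0.062], [0.534, 0.251, 0.062], [0.536, 0.036, 0.062], [0.371, 0.032, 0.062]]
pump scene 0.88 [196.  177.4] 3765 [0.4272 0.0979 0.062 ]
gauge_6 top 0.42 [348.2 205. ] 116 [ 0.4601 -0.2588  0.085 ]
   [[0.475, -0.245, 0.085], [0.477, -0.271, 0.085], [0.448, -0.271, 0.085], [0.446, -0.245, 0.085]]
gauge_6 scene 0.92 [334.6 234.8] 354 [ 0.4387 -0.2846  0.085 ]
gauge_6 scene 0.79 [310.4 222.4] 299 [ 0.4397 -0.2289  0.085 ]
gauge_3 top 0.42 [348.2 205. ] 116 [ 0.4601 -0.2588  0.085 ]
   [[0.475, -0.245, 0.085], [0.477, -0.271, 0.085], [0.448, -0.271, 0.085], [0.446, -0.245, 0.085]]
gauge_3 scene 0.92 [334.6 234.8] 354 [ 0.4387 -0.2846  0.085 ]
gauge_3 scene 0.79 [310.4 222.4] 299 [ 0.4397 -0.2289  0.085 ]
shoe top 0.69 [178. 193.] 829 [0.4635 0.1815 0.09  ]
   [[0.417, 0.216, 0.09], [0.516, 0.217, 0.09], [0.513, 0.146, 0.09], [0.414, 0.146, 0.09]]
shoe top 0.69 [194.4 200.7] 3665 [0.4457 0.1369 0.09  ]
shoe scene 0.61 [183.4 153.8] 695 [0.4523 0.1725 0.09  ]
slot_0 top 0.86 [334.8 208.5] 901 [ 0.4577 -0.2313  0.042 ]
   [[0.425, -0.17, 0.042], [0.496, -0.172, 0.042], [0.496, -0.296, 0.042], [0.424, -0.293, 0.042]]
slot_0 top 0.56 [326.8 203.9] 100 [ 0.4688 -0.2095  0.042 ]
slot_0 scene 0.85 [321.5 247.8] 1768 [ 0.4359 -0.261   0.042 ]
shoe_tab top 0.65 [178.1 193.2] 782 [0.4607 0.1791 0.1   ]
   [[0.415, 0.212, 0.1], [0.513, 0.214, 0.1], [0.51, 0.144, 0.1], [0.413, 0.144, 0.1]]
shoe_tab top 0.58 [334.4 208.4] 916 [ 0.446  -0.2204  0.1   ]
shoe_tab scene 0.86 [183.3 153.8] 738 [0.4406 0.1566 0.1   ]
shoe_tab scene 0.59 [321.7 248. ] 1807 [ 0.3774 -0.2975  0.1   ]
```

View pics/ta.png

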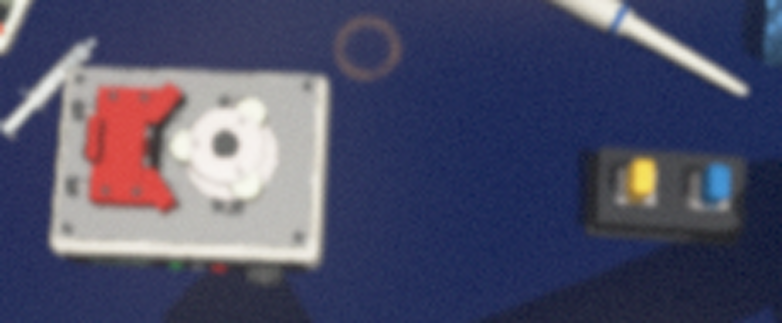

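View pics/sa.png

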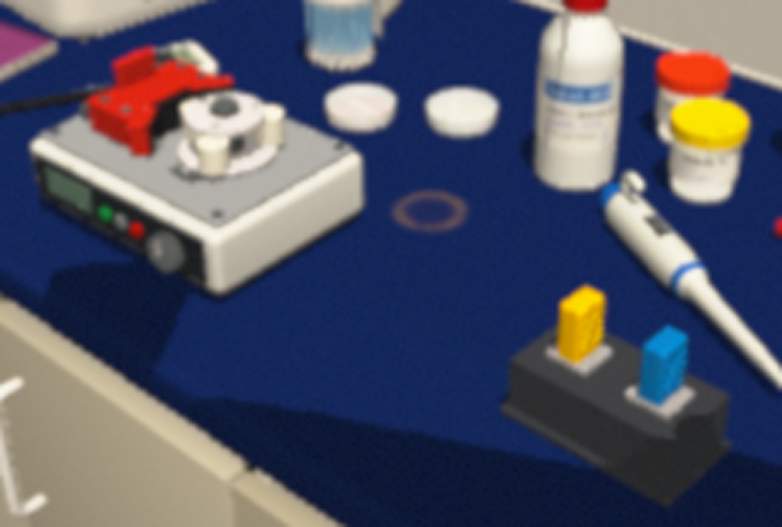

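```bash
cat >> h.py <<'E'
from scipy.spatial.transform import Rotation as Ro
def Rd(yaw):
    a=np.radians(yaw); x=np.array([np.cos(a),np.sin(a),0]); z=np.array([0,0,-1.]); return np.stack([x,np.cross(z,x),z],1)
def go(p,yaw):
    s=r.sense(); R=s['ee_rot']; d=R.T@(np.array(p)-s['tcp_pos'])
    w=Ro.from_matrix(R.T@Rd(yaw)).as_rotvec(degrees=True)
    print('shift',np.round(d/.3,4),'turn',np.round(w/180,4),'rows>=',round(max(np.linalg.norm(d)/.0417,np.linalg.norm(w)/7.16),1))
E
python3 -c "
from h import *
go([.45,-.2,.22],-90)"
python3 -m creep '[[1,-0.12,0.09,-0.02,0,0,-0.039],[1,-0.24,0.18,-0.03,0,0,-0.078],[1,-0.36,0.27,-0.04,0,0,-0.117],[1,-0.48,0.36,-0.05,0,0,-0.156],[1,-0.6,0.45,-0.06,0,0,-0.195]]'
python3 -c "
from h import *
go([.45,-.2,.22],-90)"
```

```text
shift [-1.1807  0.9429 -0.0668] turn [-0.     -0.     -0.3887] rows>= 10.9
time_s: 1.17
tcp_pos: [0.3281, -0.4116, 0.2171]
ee_rot: [[-0.567, -0.824, 0.0], [-0.824, 0.567, -0.0], [0.0, -0.0, -1.0]]
wrist_force: [0.9, 0.6, -0.1]
gripper_width: 1.004
shift [-0.8114  0.0654 -0.0098] turn [-1.000e-04 -1.000e-04 -1.919e-01] rows>= 5.9
```

```bash

python3 -m creep '[[1,-0.14,0.01,-0.01,0,0,-0.039],[1,-0.28,0.02,-0.01,0,0,-0.078],[1,-0.42,0.03,-0.01,0,0,-0.117],[1,-0.56,0.05,-0.01,0,0,-0.156],[1,-0.69,0.06,-0.01,0,0,-0.192]]'
python3 - <<'E'
from h import *
s=r.sense(); print(s['tcp_pos'],s['joints'],s['wrist_force'])
im=snap('wrist','w1')
for n in ['gauge_6','slot_0']:
    for d in r.outline_of('wrist',n)[:3]:
        ys,xs=np.nonzero(d['pixels']); print(n,d['score'],xs.mean(),ys.mean(),len(xs),np.round(d['rect'],3))
go([.45,-.2,.22],-90)
E
```

```text
time_s: 1.58
tcp_pos: [0.4305, -0.2301, 0.2206]
ee_rot: [[0.006, -1.0, 0.001], [-1.0, -0.006, -0.001], [0.001, -0.001, -1.0]]
wrist_force: [1.3, -0.6, -0.6]
gripper_width: 0.998
[ 0.43045486 -0.23009664  0.22058707] [-9.00365349e+00  7.63319223e+00 -1.62673551e+01  1.83702603e-02
 -6.60170881e+01  9.35278441e+00] [ 1.30840793 -0.64787693 -0.64715943]
gauge_6 0.69 229.21372549019608 142.9078431372549 510 [0.427 0.342 0.467 0.404]
gauge_6 0.68 230.08771929824562 188.74561403508773 570 [0.422 0.465 0.47  0.518]
slot_0 0.87 233.5786259541985 158.64030534351144 3275 [0.405 0.298 0.498 0.54 ]
slot_0 0.39 230.45439469320067 188.48756218905473 603 [0.417 0.462 0.473 0.525]
shift [-0.0988 -0.0625  0.0014] turn [-0.0004 -0.0001  0.0018] rows>= 0.8
```

View pics/w1.png

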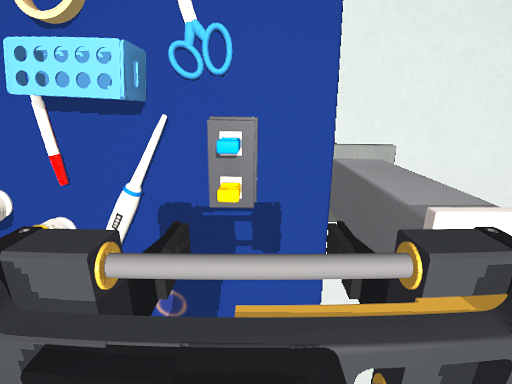

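Wrist view: stand top spans (208..257, 118..208), with the yellow grip at (229,190) and the blue at (228,146). I'll move closer above the yellow one.

```bash

python3 - <<'E'
from h import *
s=r.sense()
for uv,z in [((229,189),.08),((228,144),.08),((208,118),.042),((257,118),.042),((209,208),.042),((256,208),.042)]:
    print(uv,np.round(atz('wrist',uv,z,s),4))
a=atz('wrist',(229,189),.08,s); go([a[0],a[1],.15],-90)
E
```

```text
(229, 189) [ 0.465  -0.2176  0.08  ]
(228, 144) [ 0.4649 -0.271   0.08  ]
(208, 118) [ 0.4934 -0.2993  0.042 ]
(257, 118) [ 0.432  -0.2994  0.042 ]
(209, 208) [ 0.497  -0.1802  0.042 ]
(256, 208) [ 0.4329 -0.1806  0.042 ]
shift [-0.0401 -0.1118  0.2348] turn [-0.0004 -0.0001  0.0018] rows>= 1.9
```

```bash

python3 -m creep '[[1,-0.03,-0.05,0.08,0,0,0],[1,-0.06,-0.11,0.16,0,0,0.002],[1,-0.06,-0.11,0.235,0,0,0.002],[1,-0.06,-0.11,0.235,0,0,0.002]]'
python3 - <<'E'
from h import *
s=r.sense(); print(s['tcp_pos'],s['wrist_force'])
im=snap('wrist','w2')
cv2.imwrite('pics/w2c.png',cv2.resize(im[60:240,130:390],None,fx=3,fy=3,interpolation=2))
E
```

```text
time_s: 2.07
tcp_pos: [0.4612, -0.2112, 0.1454]
ee_rot: [[-0.003, -1.0, -0.008], [-1.0, 0.003, 0.002], [-0.002, 0.008, -1.0]]
wrist_force: [-1.6, -0.0, -0.3]
gripper_width: 0.996
[ 0.4611506  -0.21124572  0.14543711] [-1.55879067 -0.0326137  -0.34869928]
```

View pics/w2c.png

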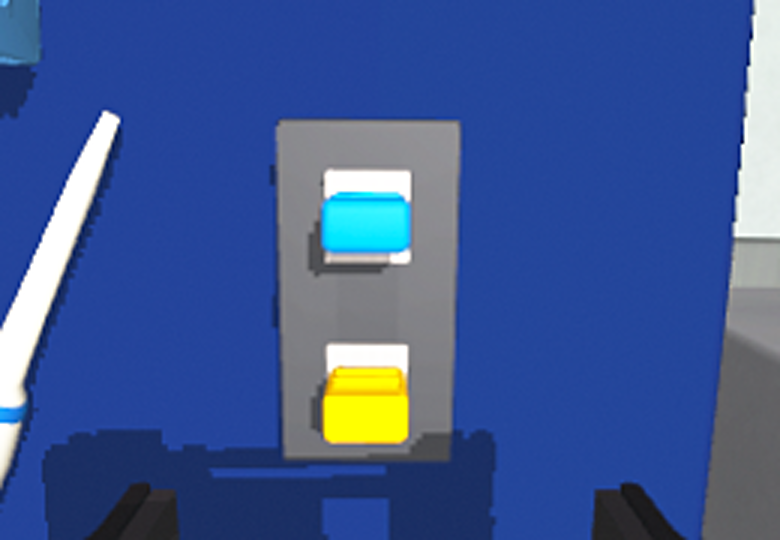

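```bash

python3 - <<'E'
from h import *
s=r.sense()
f=lambda u,v,z:np.round(atz('wrist',(130+u/3-.33,60+v/3-.33),z,s),4)
print('stand',[f(*q,.042)[:2].tolist() for q in [(277,121),(460,121),(285,458),(452,459)]])
print('ytop',[f(*q,.085)[:2].tolist() for q in [(325,393),(408,393),(325,443),(408,443)]])
print('collarY',[f(*q,.047)[:2].tolist() for q in [(326,344),(408,344)]], 'B',[f(*q,.047)[:2].tolist() for q in [(323,170),(411,170)]])
print(s['tcp_pos'],s['joint_velocities'])
E
```

```text
stand [[0.4958, -0.3005], [0.4356, -0.3003], [0.4971, -0.1831], [0.4362, -0.1824]]
ytop [[0.4789, -0.2196], [0.4537, -0.2195], [0.4793, -0.2036], [0.4537, -0.2035]]
collarY [[0.4808, -0.2265], [0.4526, -0.2264]] B [[0.4806, -0.2848], [0.4519, -0.2846]]
[ 0.46227578 -0.21209065  0.147915  ] [-0.42567686 -2.69586598  3.38481169  1.60570517 -0.69470794  0.13782163]
```

```bash

python3 -c "
from h import *
go([.4655,-.2115,.105],-90)"
python3 -m creep '[[1,0,-0.011,0.07,0,0,0],[1,0,-0.011,0.14,0,0,0],[1,0,-0.011,0.14,0,0,0],[1,0,-0.011,0.14,0,0,0]]'
python3 - <<'E'
from h import *
s=r.sense(); print(s['tcp_pos'],s['wrist_force'])
im=snap('wrist','w3')
cv2.imwrite('pics/w3c.png',cv2.resize(im[60:260,130:390],None,fx=3,fy=3,interpolation=2))
print(s['ee_rot'],r.sense()['tcp_pos'])
go([.4655,-.2115,.072],-90)
E
```

```text
shift [-0.0019 -0.0115  0.143 ] turn [ 0.0016  0.0001 -0.0008] rows>= 1.0
time_s: 2.45
tcp_pos: [0.4651, -0.2131, 0.1069]
ee_rot: [[-0.004, -1.0, -0.005], [-1.0, 0.004, -0.0], [0.0, 0.005, -1.0]]
wrist_force: [0.4, 0.3, 0.6]
gripper_width: 0.998
[ 0.46512347 -0.21311401  0.10685251] [0.41041598 0.34229117 0.58870768]
[[-3.65450761e-03 -9.99980246e-01 -5.11400682e-03]
 [-9.99993281e-01  3.65593223e-03 -2.69250286e-04]
 [ 2.87941430e-04  5.11298848e-03 -9.99986887e-01]] [ 0.46607927 -0.21316358  0.10773931]
shift [-0.0056  0.0016  0.1191] turn [ 0.0008 -0.0002 -0.001 ] rows>= 0.9
```

View pics/w3c.png

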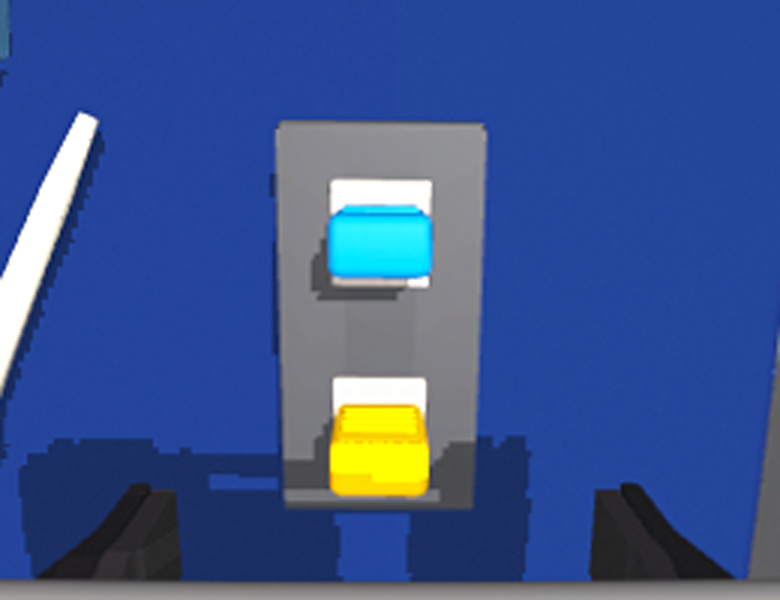

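```bash

python3 - <<'E'
from h import *
s=dict(r.sense()); s['tcp_pos']=np.array([.4651,-.2131,.1069])
f=lambda u,v,z:np.round(atz('wrist',(130+u/3-.33,60+v/3-.33),z,s),4)
print('stand',[f(*q,.042)[:2].tolist() for q in [(277,122),(486,123),(285,506),(473,507)]])
print('ytop',[f(*q,.085)[:2].tolist() for q in [(331,437),(428,437),(331,496),(428,496)]])
print('collarY',[f(*q,.047)[:2].tolist() for q in [(332,377),(427,377)]], 'B',[f(*q,.047)[:2].tolist() for q in [(330,179),(433,179),(433,288)]])
E
python3 -m creep '[[1,-0.005,-0.002,0.06,0,0,0],[1,-0.005,-0.002,0.12,0,0,0],[1,-0.005,-0.002,0.12,0,0,0],[1,-0.005,-0.002,0.12,0,0,0]]'
python3 -c "
from h import *
go([.4655,-.2115,.072],-90)"
```

```text
stand [[0.4939, -0.2996], [0.4349, -0.2992], [0.4957, -0.1828], [0.4358, -0.1822]]
ytop [[0.4777, -0.2203], [0.4527, -0.2202], [0.478, -0.204], [0.4526, -0.2039]]
collarY [[0.4795, -0.2265], [0.4511, -0.2263]] B [[0.4789, -0.2839], [0.45, -0.2838], [0.4497, -0.253]]
time_s: 2.83
tcp_pos: [0.4671, -0.2122, 0.073]
ee_rot: [[-0.003, -1.0, -0.002], [-1.0, 0.003, -0.001], [0.001, 0.002, -1.0]]
wrist_force: [0.3, 0.3, -0.3]
gripper_width: 1.002
shift [-0.0022  0.0053  0.0034] turn [ 0.0005 -0.0005 -0.001 ] rows>= 0.0
```

```bash

python3 -m creep '[[0.5,0,0.004,0.003,0,0,0],[0,0,0.005,0.003,0,0,0],[0,0,0.005,0.003,0,0,0],[0,0,0.005,0.003,0,0,0],[0,0,0.005,0.003,0,0,0]]'
python3 -m creep '[[0,0,0,0,0,0,0],[0,0,0,0,0,0,0],[0,0,0,0,0,0,0]]'
python3 -c "
from h import *
print(r.sense()['tcp_pos'],r.sense()['ee_rot'])"
```

```text
time_s: 3.25
tcp_pos: [0.4659, -0.2122, 0.0727]
ee_rot: [[-0.003, -1.0, -0.001], [-1.0, 0.003, -0.002], [0.002, 0.001, -1.0]]
wrist_force: [-0.0, -0.4, -0.7]
gripper_width: 0.708
time_s: 3.5
tcp_pos: [0.4659, -0.2122, 0.0727]
ee_rot: [[-0.003, -1.0, -0.001], [-1.0, 0.003, -0.002], [0.002, 0.001, -1.0]]
wrist_force: [-0.3, -0.2, 0.0]
gripper_width: 0.48
[ 0.46592419 -0.21221019  0.07271047] [[-2.96605211e-03 -9.99995427e-01 -5.89879440e-04]
 [-9.99994242e-01  2.96702025e-03 -1.64720965e-03]
 [ 1.64895230e-03  5.84990334e-04 -9.99998469e-01]]
```

```bash

python3 -m creep '[[0,0,0,0,0,0,0],[0,0,0,0,0,0,0],[0,0,0,0,0,0,0],[0,0,0,0,0,0,0]]'
python3 -c "
from h import *
print(r.sense()['tcp_pos'])
go([.46,-.2122,.13],-90)"
```

```text
time_s: 3.83
tcp_pos: [0.4659, -0.2122, 0.0727]
ee_rot: [[-0.003, -1.0, -0.001], [-1.0, 0.003, -0.002], [0.002, 0.001, -1.0]]
wrist_force: [-0.5, -1.1, 0.2]
gripper_width: 0.174
[ 0.46591038 -0.21218907  0.0726603 ]
shift [ 0.0004  0.0198 -0.1911] turn [ 0.0002 -0.0005 -0.0009] rows>= 1.4
```

```bash

python3 - <<'E'
from h import *
print(r.sense()['gripper_width'])
im=snap('wrist','w4'); snap('scene','s4')
print(r.sense()['gripper_width'])
im2=cv2.imread('pics/s4.png'); cv2.imwrite('pics/s4c.png',cv2.resize(im2[120:330,200:460],None,fx=2.8,fy=2.8,interpolation=2))
E
```

```text
0.17376386398069105
0.08226579282125603
```

View pics/w4.png

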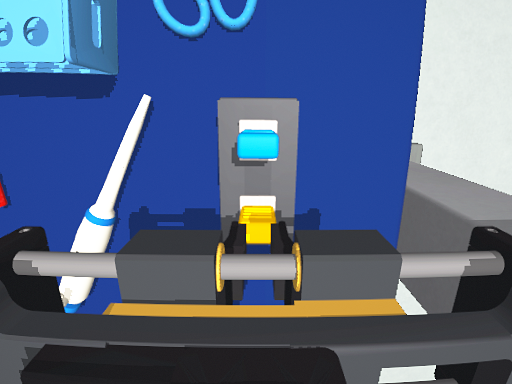

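View pics/s4c.png

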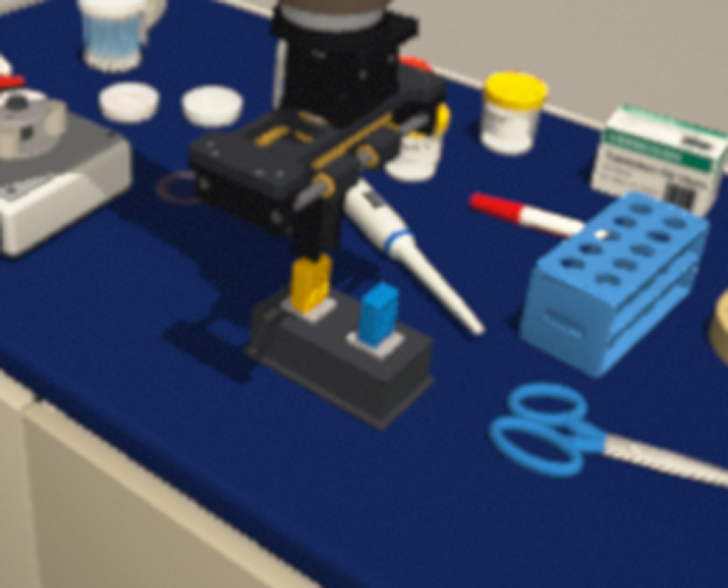

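```bash

python3 - <<'E'
from h import *
s=r.sense(); p=s['tcp_pos'];R=s['ee_rot']
for y in (-.01,0,.01):
  print(proj('wrist',[p+R@np.array([0,y,z]) for z in (-.03,0,.017)],s).round(1).tolist())
print(proj('scene',[p+R@np.array([0,0,z]) for z in (-.03,0,.017)]), proj('scene',[[.4653,-.2117,.085],[.4653,-.2117,.047]]))
print(proj('top',[[.4653,-.2117,.085]]))
im=cv2.imread('pics/w4.png'); cv2.imwrite('pics/w4c.png',cv2.resize(im[170:330,190:330],None,fx=5,fy=5,interpolation=2))
E
```

```text
[[239.3, 244.0], [242.0, 224.9], [243.3, 216.3]]
[[255.9, 244.0], [256.2, 224.9], [256.4, 216.3]]
[[272.6, 244.0], [270.5, 224.9], [269.5, 216.3]]
[[311.97876617 205.71929366]
 [311.0976277  218.0328244 ]
 [310.61115211 224.79913728]] [[311.07341609 213.05901257]
 [309.97612151 228.20364254]]
[[330.20864189 201.95418443]]
```

View pics/w4c.png

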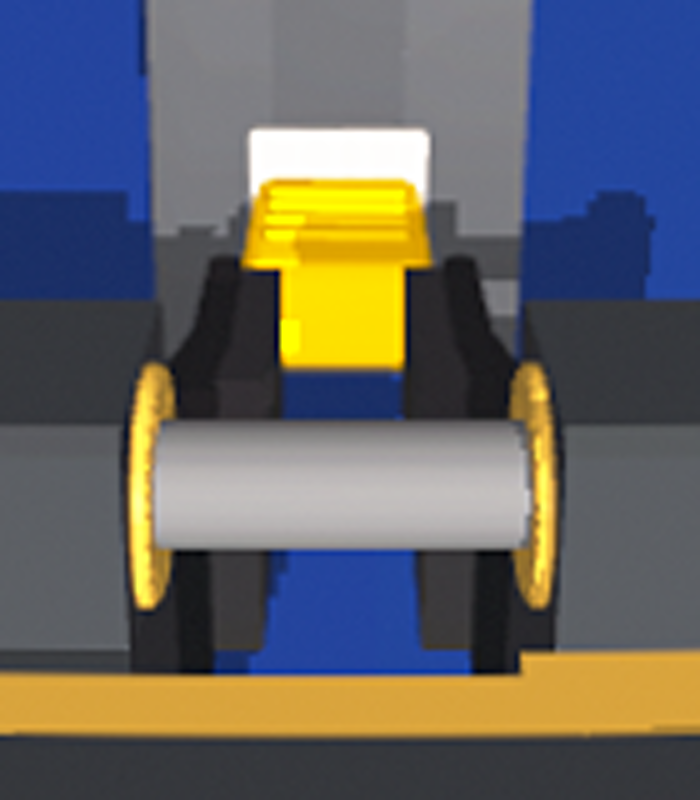

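```bash

python3 - <<'E'
from h import *
s=r.sense(); p=s['tcp_pos'];R=s['ee_rot']
for z in (.017,0,-.02,-.03,-.04):
  print(z,proj('wrist',[p+R@np.array([x,-.0075,z]) for x in (.0095,-.0095)],s).round(1).tolist())
print(s['gripper_width'],s['wrist_force'],p)
snap('wrist','w5'); im=snap('scene','s5'); cv2.imwrite('pics/s5c.png',cv2.resize(im[150:270,260:380],None,fx=5,fy=5,interpolation=2))
im=cv2.imread('pics/w5.png'); im=np.clip(im.astype(float)*2.5,0,255).astype(np.uint8);cv2.imwrite('pics/w5c.png',cv2.resize(im[170:330,190:330],None,fx=5,fy=5,interpolation=2))
E
```

```text
0.017 [[246.4, 204.4], [246.7, 227.8]]
0 [[245.4, 212.2], [245.8, 237.2]]
-0.02 [[244.0, 223.1], [244.5, 250.4]]
-0.03 [[243.2, 229.5], [243.7, 258.1]]
-0.04 [[242.3, 236.6], [242.9, 266.7]]
0.08226579282125603 [ 0.3486222  -0.26769584 -0.00762198] [ 0.4658834  -0.21222433  0.0726609 ]
```

View pics/s5c.png

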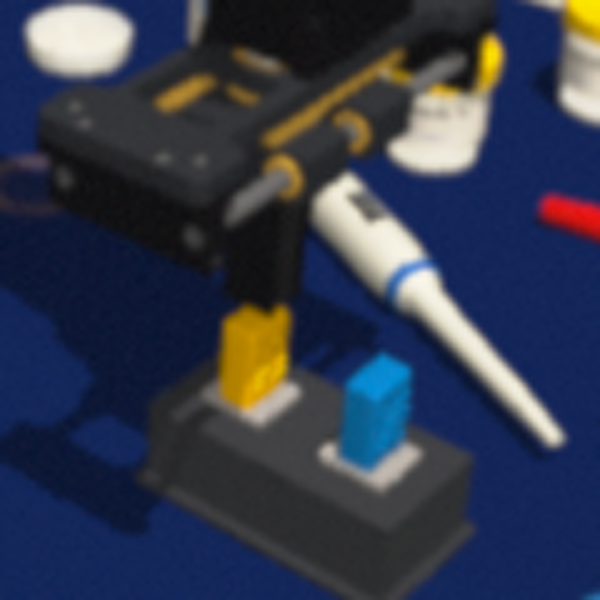

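View pics/w5c.png

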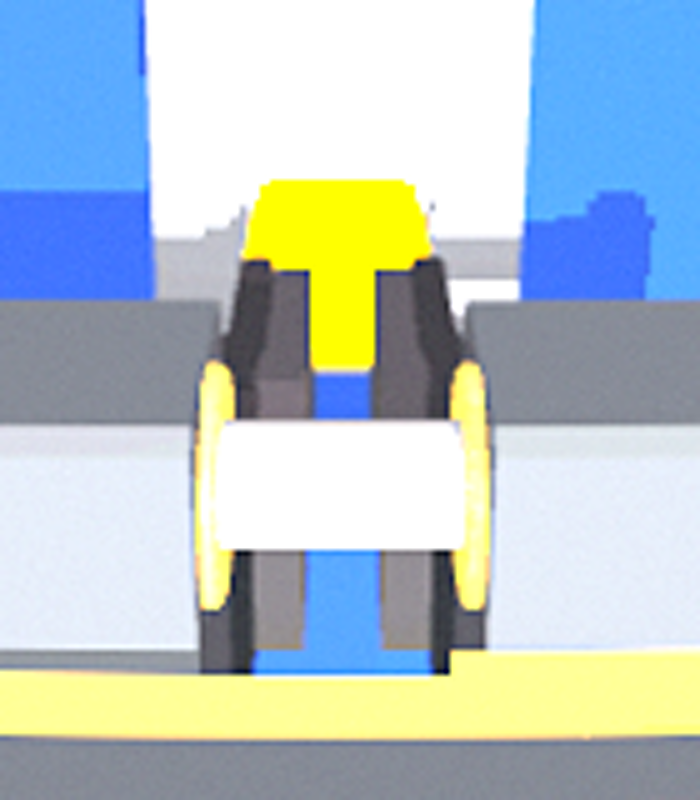

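The fingers are nearly shut with nothing between them. Both cameras show the tips just above the yellow grip, near z 0.093, about 37 mm higher than the stated tool geometry gives. I'll open, go lower and look.

```bash

python3 -m creep '[[0.6,0,0,0,0,0,0],[0.6,0,0,0,0,0,0],[0.6,0,0,0,0,0,0],[0.6,0,0,0,0,0,0],[0.6,0,0,0,0,0,0]]'
python3 -m creep '[[0.6,0,0,0.0,0,0,0],[0.6,0,0,0.02,0,0,0],[0.6,0,0,0.04,0,0,0],[0.6,0,0,0.06,0,0,0],[0.6,0,0,0.06,0,0,0]]'
python3 - <<'E'
from h import *
s=r.sense();print(s['tcp_pos'],s['wrist_force'])
im=snap('scene','s6'); cv2.imwrite('pics/s6c.png',cv2.resize(im[150:270,260:380],None,fx=5,fy=5,interpolation=2))
im=snap('wrist','w6'); im=np.clip(im.astype(float)*2,0,255).astype(np.uint8);cv2.imwrite('pics/w6c.png',cv2.resize(im[170:330,170:350],None,fx=4,fy=4,interpolation=2))
E
```

```text
time_s: 4.45
tcp_pos: [0.4659, -0.2122, 0.0727]
ee_rot: [[-0.003, -1.0, -0.001], [-1.0, 0.003, -0.002], [0.002, 0.001, -1.0]]
wrist_force: [0.6, -0.0, 0.3]
gripper_width: 0.327
time_s: 4.87
tcp_pos: [0.4646, -0.212, 0.0529]
ee_rot: [[-0.003, -1.0, -0.004], [-1.0, 0.003, -0.001], [0.001, 0.004, -1.0]]
wrist_force: [0.5, -0.6, -0.7]
gripper_width: 0.588
[ 0.4645763  -0.21196267  0.05294454] [ 0.4592578  -0.60772091 -0.72799781]
```

View pics/s6c.png

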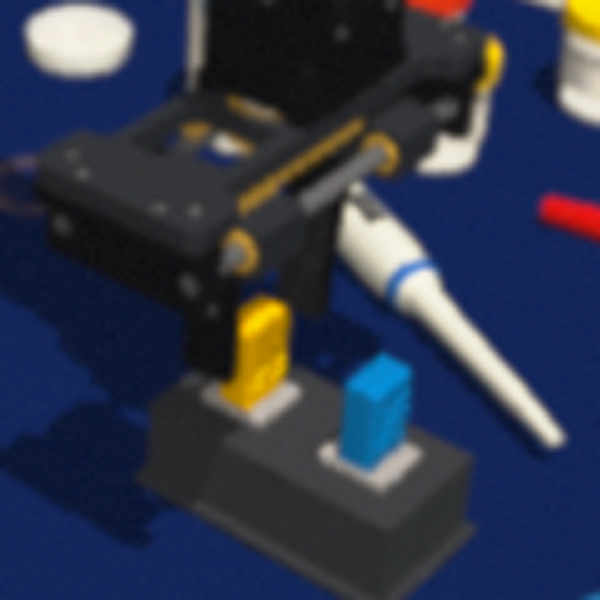

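View pics/w6c.png

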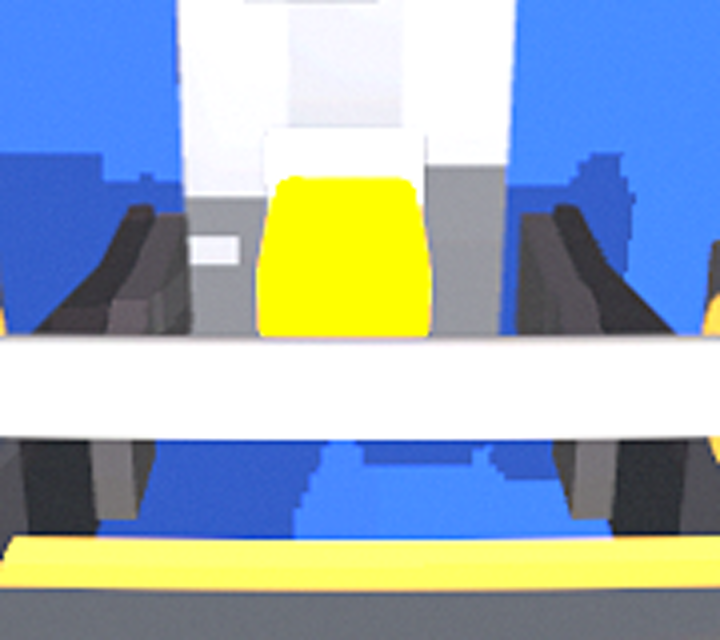

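```bash

python3 - <<'E'
from h import *
s=r.sense();p=s['tcp_pos'];R=s['ee_rot']
for z in (-.02,-.015,-.01):
  q=proj('scene',[p+R@np.array([x,y,z]) for x,y in ((.0095,.0256),(-.0095,.0256),(.0095,.0406),(-.0095,.0406))])
  print(z,((q-[260,150])*5).round(0).tolist())
  q=proj('wrist',[p+R@np.array([x,y,z]) for x,y in ((.0095,.0256),(.0095,-.0256))],s)
  print(((q-[170,170])*4).round(0).tolist())
E
python3 -c "
from h import *
go([.4653,-.212,.038],-90.4)"
```

```text
-0.02 [[236.0, 376.0], [197.0, 357.0], [212.0, 394.0], [173.0, 374.0]]
[[508.0, 212.0], [181.0, 212.0]]
-0.015 [[235.0, 387.0], [196.0, 367.0], [212.0, 404.0], [173.0, 384.0]]
[[503.0, 200.0], [185.0, 200.0]]
-0.01 [[234.0, 397.0], [196.0, 377.0], [211.0, 415.0], [172.0, 394.0]]
[[500.0, 189.0], [190.0, 189.0]]
shift [-0.0009  0.0007  0.0536] turn [ 0.0006 -0.0005  0.0013] rows>= 0.4
```

```bash

python3 -m creep '[[0.6,0,-0.005,0.02,0,0,0.001],[0.6,0,-0.005,0.04,0,0,0.001],[0.6,0,-0.005,0.052,0,0,0.001],[0.4,0,-0.005,0.052,0,0,0.001]]'
python3 -m creep '[[0,0,0,0,0,0,0],[0,0,0,0,0,0,0],[0,0,0,0,0,0,0],[0,0,0,0,0,0,0],[0,0,0,0,0,0,0]]'
python3 - <<'E'
from h import *
s=r.sense();print(s['tcp_pos'],s['wrist_force'],s['gripper_width'])
im=snap('scene','s7'); cv2.imwrite('pics/s7c.png',cv2.resize(im[150:270,260:380],None,fx=5,fy=5,interpolation=2))
im=snap('wrist','w7'); im=np.clip(im.astype(float)*2,0,255).astype(np.uint8);cv2.imwrite('pics/w7c.png',cv2.resize(im[170:330,170:350],None,fx=4,fy=4,interpolation=2))
E
```

```text
time_s: 5.3
tcp_pos: [0.4662, -0.2121, 0.0373]
ee_rot: [[-0.006, -1.0, -0.004], [-1.0, 0.006, -0.001], [0.001, 0.004, -1.0]]
wrist_force: [-0.9, -0.4, -0.9]
gripper_width: 0.576
time_s: 5.72
tcp_pos: [0.4664, -0.2121, 0.0376]
ee_rot: [[-0.006, -1.0, -0.004], [-1.0, 0.006, -0.001], [0.001, 0.004, -1.0]]
wrist_force: [-0.5, 0.5, 0.1]
gripper_width: 0.297
[ 0.46635986 -0.21214023  0.03755839] [-0.4524357   0.53392059  0.13827527] 0.2974298201112611
```

View pics/s7c.png

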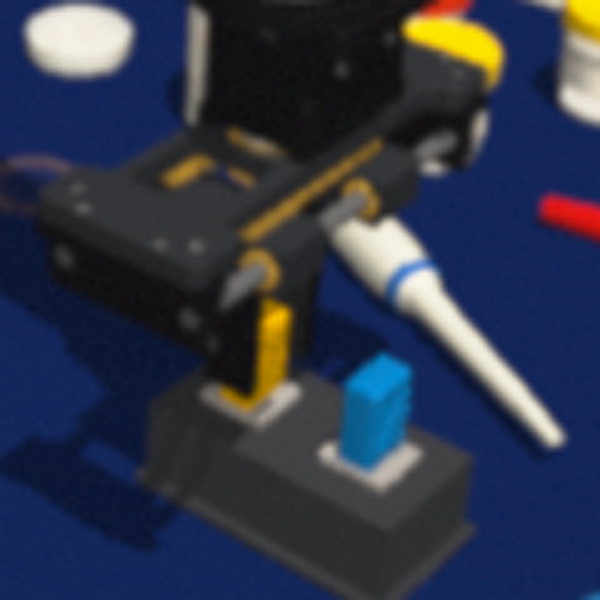

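View pics/w7c.png

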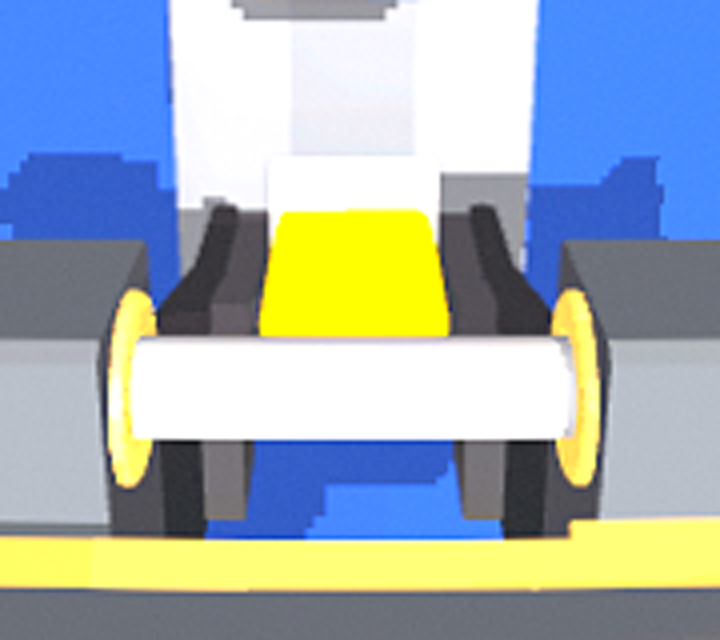

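```bash

python3 -m creep '[[0,0,0,0,0,0,0],[0,0,0,-0.05,0,0,0],[0,0,0,-0.16,0,0,0],[0,0,0,-0.28,0,0,0],[0,0,0,-0.38,0,0,0]]'
python3 - <<'E'
from h import *
s=r.sense(); print(s['gripper_width'],s['tcp_pos'])
print(atz('top',(184.7,192.6),.09),atz('top',(193.5,193.2),.09),atz('top',(206.5,192.6),.104))
go([.46,.2,.2],-90)
E
```

```text
time_s: 6.23
tcp_pos: [0.4669, -0.2121, 0.1535]
ee_rot: [[-0.006, -1.0, -0.003], [-1.0, 0.006, -0.002], [0.002, 0.003, -1.0]]
wrist_force: [2.4, 0.4, -1.2]
gripper_width: 0.291
0.29087767973144174 [ 0.46687309 -0.21210674  0.15349452]
[0.46549788 0.16420171 0.09      ] [0.46534185 0.14123817 0.09      ] [0.46588695 0.10587625 0.104     ]
shift [-1.3733  0.0316 -0.1572] turn [ 0.001  -0.0005 -0.0019] rows>= 9.9
```

```bash

python3 -m creep '[[0,-0.1,0,-0.05,0,0,0],[0,-0.22,0.01,-0.1,0,0,0],[0,-0.35,0.01,-0.14,0,0,0],[0,-0.48,0.02,-0.16,0,0,0],[0,-0.61,0.02,-0.16,0,0,-0.002]]'
python3 -m creep '[[0,-0.13,0,0,0,0,0],[0,-0.26,0,0,0,0,0],[0,-0.39,0,0,0,0,0],[0,-0.52,0,0,0,0,0],[0,-0.64,0,0,0,0,0]]'
python3 -c "
from h import *
go([.46,.2,.2],-90)"
```

```text
time_s: 6.65
tcp_pos: [0.4622, -0.0274, 0.2031]
ee_rot: [[-0.0, -1.0, 0.0], [-1.0, 0.0, -0.001], [0.001, -0.0, -1.0]]
wrist_force: [1.4, 0.5, -0.1]
gripper_width: 0.297
time_s: 7.07
tcp_pos: [0.4616, 0.1667, 0.2031]
ee_rot: [[0.0, -1.0, 0.001], [-1.0, -0.0, -0.0], [0.0, -0.001, -1.0]]
wrist_force: [0.7, -0.0, -0.3]
gripper_width: 0.295
shift [-0.1111  0.0053  0.0102] turn [-0.0002 -0.0001  0.0002] rows>= 0.8
```

```bash

python3 -m creep '[[0,-0.1,0,0,0,0,0],[0,-0.1,0,0,0,0,0],[0,-0.1,0,0,0,0,0]]'
python3 - <<'E'
from h import *
s=r.sense(); print(s['tcp_pos'].tolist(),s['ee_rot'].tolist(),s['gripper_width'])
im=snap('wrist','w8'); print(r.sense()['tcp_pos'])
cv2.imwrite('pics/w8c.png',cv2.resize(im[60:320,130:390],None,fx=3,fy=3,interpolation=2)[:600])
E
```

```text
time_s: 7.32
tcp_pos: [0.4611, 0.1981, 0.2026]
ee_rot: [[0.003, -1.0, -0.0], [-1.0, -0.003, -0.001], [0.001, 0.0, -1.0]]
wrist_force: [0.3, -0.0, -0.9]
gripper_width: 0.297
[0.46107081035219477, 0.19810210174939732, 0.20259449128412954] [[0.003363162090359512, -0.99999431261403, -0.00025274561749004534], [-0.9999939770622535, -0.003362944063268123, -0.0008581645789738162], [0.0008573097288868465, 0.0002556302417982664, -0.999999599836524]] 0.2965899573249462
[0.461045   0.19696747 0.20264679]
```

View pics/w8.png

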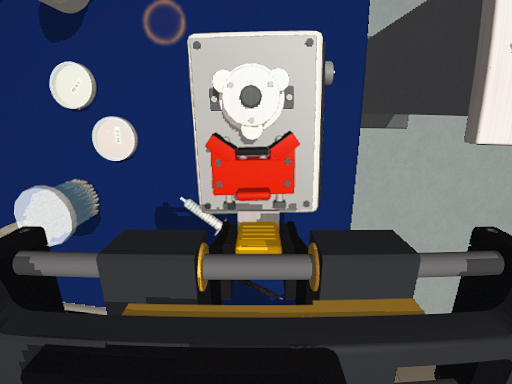

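View pics/w8c.png

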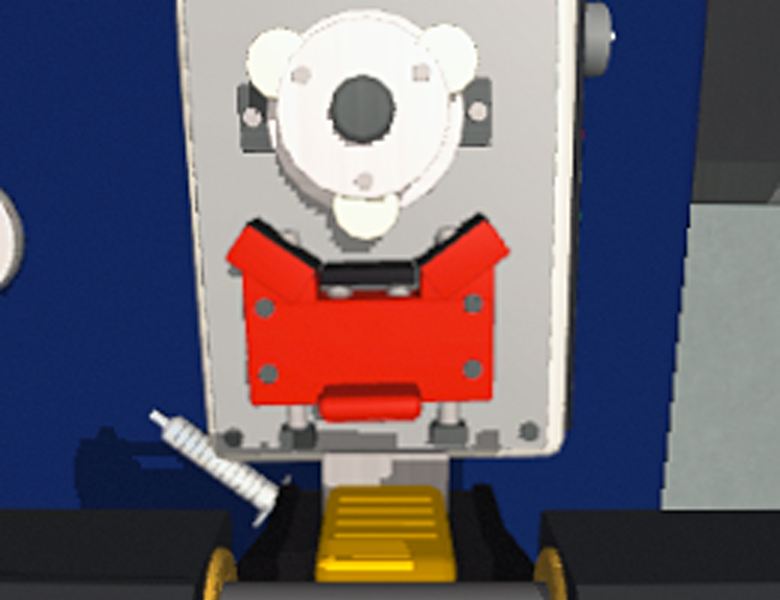

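```bash

cat > m.py <<'E'
from h import *
import json
def S(p,R): return dict(tcp_pos=np.array(p),ee_rot=np.array(R))
s8=S([.46107,.1981,.2026],[[0.00336,-.99999,-.00025],[-.99999,-.00336,-.00086],[.00086,.00026,-1]])
f8=lambda u,v,z:atz('wrist',(130+u/3-.33,60+v/3-.33),z,s8)
E
python3 - <<'E'
from m import *
im=cv2.imread('pics/w8.png')
cv2.imwrite('pics/w8z.png',cv2.resize(im[118:205,200:306],None,fx=6.9,fy=6.9,interpolation=0))
for n,q,z in [('face',(367,267),.09),('facehi',(367,262),.09),('plateback',(367,285),.09),('pl',(319,264),.09),('pr',(416,263),.09),('roller',(365,240),.09),('hub',(362,110),.104),
  ('b1',(264,307),.09),('b2',(473,303),.09),('b3',(267,374),.09),('b4',(472,369),.09),('sl',(252,403),.09),('sr',(492,398),.09),('tabtop',(370,393),.111),('tabbot',(370,416),.111)]:
    print(n,f8(*q,z).round(4)[:2])
E
```

```text
face [0.4663 0.1586]
facehi [0.4662 0.1568]
plateback [0.4663 0.1649]
pl [0.4831 0.1576]
pr [0.4491 0.1571]
roller [0.4669 0.1492]
hub [0.4675 0.1067]
b1 [0.5029 0.1728]
b2 [0.4287 0.1712]
b3 [0.5026 0.1974]
b4 [0.4284 0.1953]
sl [0.5085 0.2083]
sr [0.4207 0.2061]
tabtop [0.4649 0.1986]
tabbot [0.4649 0.2067]
```

View pics/w8z.png

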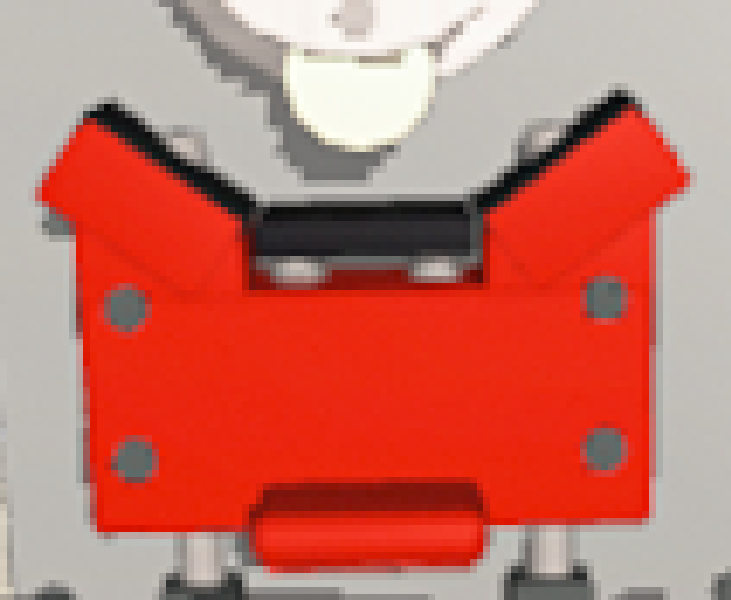

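```bash

python3 -c "
from h import *
go([.467,.193,.148],-88.7)"
python3 -m creep '[[0,0.008,-0.01,0.06,0,0,-0.003],[0,0.016,-0.02,0.12,0,0,-0.006],[0,0.016,-0.02,0.18,0,0,-0.008],[0,0.016,-0.02,0.18,0,0,-0.008],[0,0.016,-0.02,0.18,0,0,-0.008]]'
python3 - <<'E'
from h import *
s=r.sense(); print(s['tcp_pos'].tolist(),s['ee_rot'].tolist(),s['gripper_width'])
im=snap('wrist','w9'); print(r.sense()['tcp_pos'])
cv2.imwrite('pics/w9c.png',cv2.resize(im[90:240,190:330],None,fx=4,fy=4,interpolation=0)[:600])
E
```

```text
shift [ 0.0131 -0.0199  0.1822] turn [ 0.0001 -0.0003 -0.0067] rows>= 1.3
time_s: 7.78
tcp_pos: [0.4667, 0.1906, 0.1483]
ee_rot: [[0.025, -1.0, -0.002], [-1.0, -0.025, -0.003], [0.003, 0.002, -1.0]]
wrist_force: [-0.4, 0.7, -0.4]
gripper_width: 0.296
[0.46668600594790116, 0.19058165514695213, 0.1482649921985185] [[0.02525414555947223, -0.9996790583365521, -0.002002112735340556], [-0.9996773740179579, -0.025248560745568513, -0.002767319431752561], [0.002715880818633117, 0.002071353089492145, -0.9999941667268651]] 0.29618159990943055
[0.46746793 0.19137796 0.14934354]
```

View pics/w9c.png

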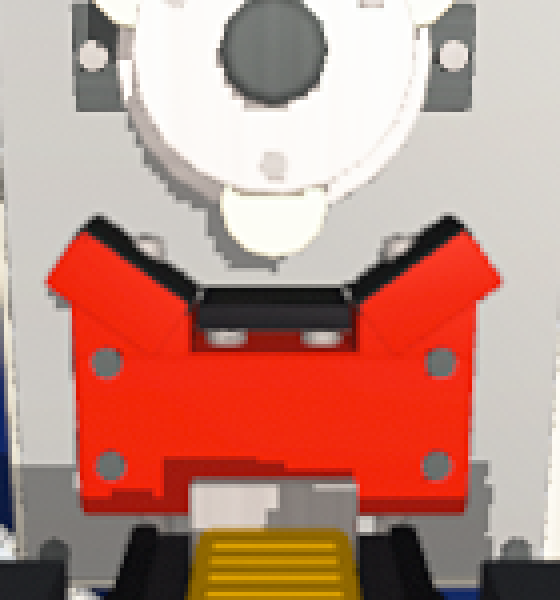

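```bash

python3 - <<'E'
from m import *
s=S([.46675,.19065,.1483],[[0.02525,-.99968,-.002],[-.99968,-.02525,-.00277],[.00272,.00207,-1]])
f=lambda u,v,z:atz('wrist',(190+u/4-.4,90+v/4-.4),z,s)
for n,q,z in [('face',(273,304),.09),('plateback',(273,328),.09),('pl',(192,304),.09),('pr',(355,304),.09),('roller',(275,256),.09),
  ('b1',(107,362),.09),('b2',(441,362),.09),('b3',(111,466),.09),('b4',(436,466),.09),('cl',(190,478),.1577),('cr',(357,478),.1577),('gl',(197,533),.1914),('gr',(355,533),.1914)]:
    print(n,f(*q,z).round(4)[:2])
E
```

```text
face [0.4663 0.1591]
plateback [0.4662 0.1644]
pl [0.484  0.1595]
pr [0.4484 0.1586]
roller [0.4661 0.1486]
b1 [0.5027 0.1729]
b2 [0.4288 0.1711]
b3 [0.5022 0.1972]
b4 [0.4283 0.1954]
cl [0.4796 0.176 ]
cr [0.4522 0.1753]
gl [0.4763 0.172 ]
gr [0.4551 0.1715]
```

```bash

python3 -c "
from h import *
go([.467,.1536,.120],-88.6)"
python3 -m creep '[[0,0.05,0.0,0.02,0,0,0],[0,0.1,0.001,0.04,0,0,0],[0,0.127,0.003,0.06,0,0,0],[0,0.127,0.003,0.095,0,0,0],[0,0.127,0.003,0.095,0,0,0]]'
python3 - <<'E'
from h import *
s=r.sense(); print(s['tcp_pos'].tolist(),s['wrist_force'])
snap('wrist','w10'); im=snap('scene','s10'); cv2.imwrite('pics/s10c.png',cv2.resize(im[90:220,130:260],None,fx=5,fy=5,interpolation=2)[:600])
go([.467,.1536,.104],-88.6)
E
```

```text
shift [0.1257 0.0048 0.098 ] turn [-0.0001 -0.0004  0.0004] rows>= 1.1
time_s: 8.25
tcp_pos: [0.467, 0.1523, 0.1203]
ee_rot: [[0.024, -1.0, -0.001], [-1.0, -0.024, -0.002], [0.002, 0.001, -1.0]]
wrist_force: [0.9, -0.0, -1.0]
gripper_width: 0.298
[0.4669736481521194, 0.15226886380439178, 0.12034451287536133] [ 0.90109834 -0.03836133 -0.9753499 ]
shift [-0.0012  0.0035  0.0586] turn [-0.0004 -0.0003  0.0004] rows>= 0.4
```

View pics/s10c.png

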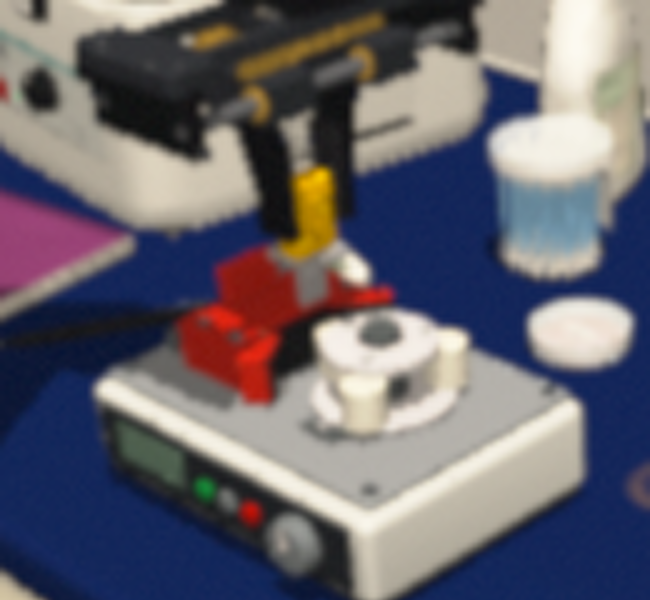

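View pics/w10.png

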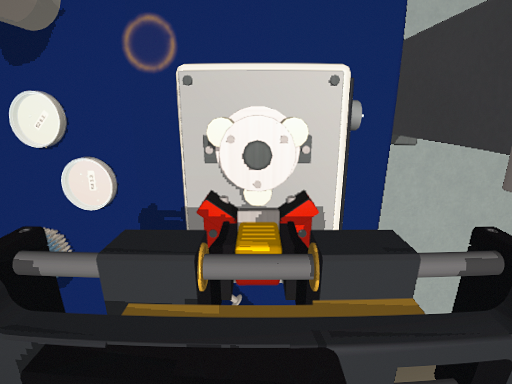

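```bash

python3 -m creep '[[0,-0.003,0.002,0,0,0,0],[0,-0.003,0.002,0.01,0,0,0],[0,-0.003,0.002,0.03,0,0,0],[0,-0.003,0.002,0.05,0,0,0],[0,-0.003,0.002,0.05,0,0,0]]'
python3 -c "
from h import *
s=r.sense(); print(s['tcp_pos'],s['wrist_force'],s['moment'])
go([.467,.1536,.0866],-88.6)"
```

```text
time_s: 8.77
tcp_pos: [0.4664, 0.1537, 0.1051]
ee_rot: [[0.025, -1.0, -0.001], [-1.0, -0.025, -0.002], [0.002, 0.001, -1.0]]
wrist_force: [-0.0, -0.1, -1.1]
gripper_width: 0.298
[0.46638581 0.15371256 0.10508121] [-0.03501517 -0.14387191 -1.12420671] [0.06267099 0.10768242 0.00296367]
shift [ 0.0003 -0.0021  0.0616] turn [ 0.0005 -0.0007  0.0003] rows>= 0.4
```

```bash

python3 -m creep '[[0,0,0,0.015,0,0,0],[0,0,0,0.03,0,0,0],[0,0,0,0.045,0,0,0],[0,0,0,0.056,0,0,0],[0,0,0,0.056,0,0,0]]'
python3 -c "
from h import *
s=r.sense(); print(s['tcp_pos'],s['wrist_force'],s['moment'])
go([.467,.1536,.0858],-88.6)"
```

```text
time_s: 9.18
tcp_pos: [0.4659, 0.1534, 0.0873]
ee_rot: [[0.025, -1.0, -0.003], [-1.0, -0.025, -0.003], [0.003, 0.003, -1.0]]
wrist_force: [0.1, -0.6, -0.4]
gripper_width: 0.302
[0.46585207 0.15335042 0.08734471] [ 0.11773182 -0.55198356 -0.42645969] [ 0.05398728  0.0451568  -0.03281307]
shift [-0.0008 -0.0039  0.0051] turn [ 0.001  -0.001   0.0003] rows>= 0.0
```

```bash

python3 -m creep '[[0,0,0,0.004,0,0,0],[0,0,0,0.006,0,0,0],[0,0,0,0.007,0,0,0],[0,0,0,0.007,0,0,0]]'
python3 - <<'E'
from h import *
s=r.sense(); print(s['tcp_pos'],s['wrist_force'],s['moment'])
snap('wrist','w11'); im=snap('scene','s11'); cv2.imwrite('pics/s11c.png',cv2.resize(im[90:220,130:260],None,fx=5,fy=5,interpolation=2)[:600])
E
```

```text
time_s: 9.52
tcp_pos: [0.4659, 0.1533, 0.0855]
ee_rot: [[0.025, -1.0, -0.003], [-1.0, -0.025, -0.003], [0.003, 0.003, -1.0]]
wrist_force: [-1.6, 0.6, 1.0]
gripper_width: 0.298
[0.46587411 0.15334284 0.0855226 ] [-1.62283002  0.55517035  1.01429952] [-0.07237238  0.34884786  0.00685002]
```

View pics/s11c.png

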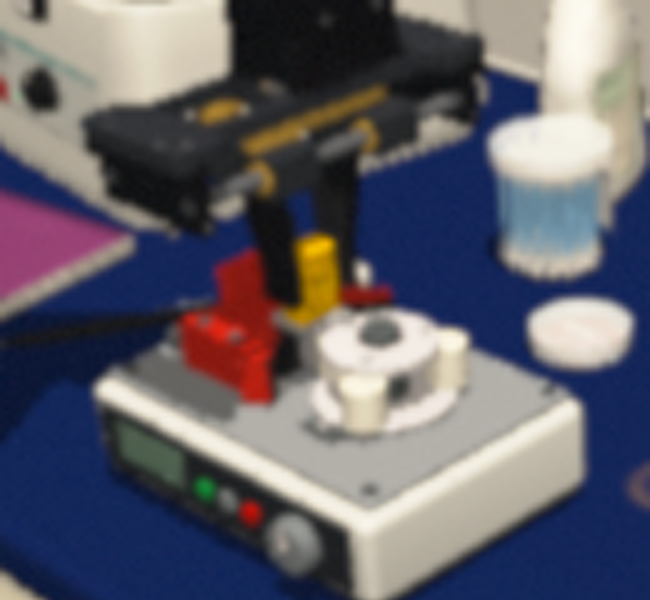

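```bash

python3 -m creep '[[0,0,0,0.002,0,0,0],[0,0,0,0.002,0,0,0]]'
python3 -m creep '[[0.55,0,0,0,0,0,0],[0.55,0,0,0,0,0,0],[0.55,0,0,0,0,0,0],[0.55,0,0,0,0,0,0],[0.55,0,0,0,0,0,0]]'
python3 - <<'E'
from h import *
s=r.sense(); print(s['tcp_pos'],s['wrist_force'],s['moment'],s['ee_rot'])
snap('wrist','w12'); im=snap('scene','s12'); cv2.imwrite('pics/s12c.png',cv2.resize(im[90:220,130:260],None,fx=5,fy=5,interpolation=2)[:600])
E
```

```text
time_s: 9.78
tcp_pos: [0.4659, 0.1534, 0.0855]
ee_rot: [[0.026, -1.0, -0.002], [-1.0, -0.026, -0.003], [0.003, 0.002, -1.0]]
wrist_force: [-2.0, -0.3, 4.3]
gripper_width: 0.298
time_s: 10.2
tcp_pos: [0.4659, 0.1533, 0.0853]
ee_rot: [[0.026, -1.0, -0.003], [-1.0, -0.026, -0.003], [0.003, 0.003, -1.0]]
wrist_force: [0.8, 0.2, -0.0]
gripper_width: 0.531
[0.46590985 0.15332635 0.08529227] [ 0.82557367  0.15724047 -0.01956114] [-0.02371856  0.09568294  0.0115967 ] [[ 0.02554396 -0.99967039 -0.00257122]
 [-0.99966877 -0.02553567 -0.00320763]
 [ 0.00314091  0.0026523  -0.99999155]]
```

View pics/s12c.png

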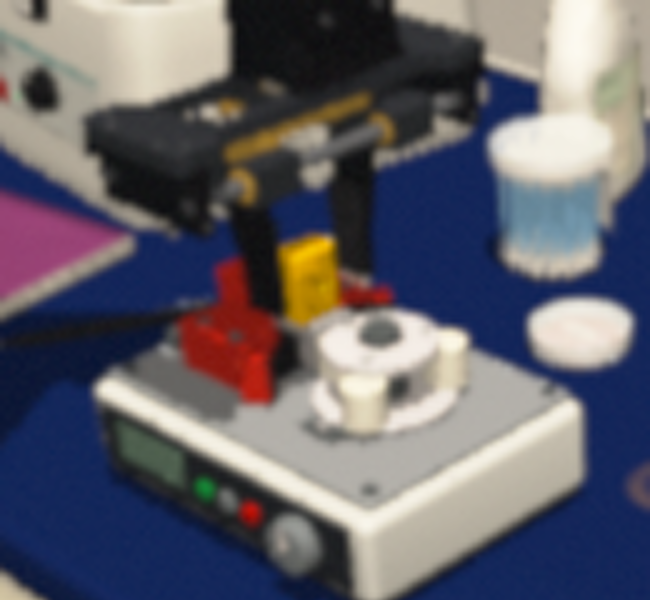

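View pics/w12.png

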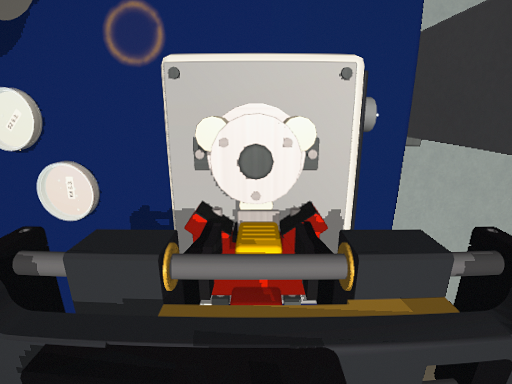

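```bash

python3 -m creep '[[0.55,0,0,-0.04,0,0,0],[0.55,0,0,-0.1,0,0,0],[0.55,0,0,-0.17,0,0,0],[0,-0.06,0,-0.19,0,0,0],[0,-0.15,0,-0.19,0,0,0]]'
python3 -m creep '[[0,-0.09,0,0,0,0,0],[0,-0.09,0,0,0,0,0],[0,-0.09,0,0,0,0,0],[0,-0.09,0,0,0,0,0],[0,-0.09,0,0,0,0,0]]'
python3 - <<'E'
from h import *
s=r.sense(); print(s['tcp_pos'],s['wrist_force'],s['gripper_width'],s['ee_rot'])
im=snap('wrist','w13'); 
cv2.imwrite('pics/w13c.png',cv2.resize(im[90:240,190:330],None,fx=4,fy=4,interpolation=0)[:600])
E
```

```text
time_s: 10.72
tcp_pos: [0.4659, 0.1984, 0.1446]
ee_rot: [[0.023, -1.0, 0.001], [-1.0, -0.023, -0.001], [0.001, -0.001, -1.0]]
wrist_force: [-0.2, -0.5, 0.0]
gripper_width: 0.473
time_s: 11.13
tcp_pos: [0.465, 0.2246, 0.1442]
ee_rot: [[0.022, -1.0, 0.0], [-1.0, -0.022, -0.001], [0.001, -0.0, -1.0]]
wrist_force: [0.0, 0.1, -0.1]
gripper_width: 0.105
[0.46497291 0.22455952 0.14420122] [ 0.02562113  0.09876273 -0.13726925] 0.1048672721718154 [[ 2.23348874e-02 -9.99750534e-01  1.51841238e-04]
 [-9.99749584e-01 -2.23350762e-02 -1.38315168e-03]
 [ 1.38619801e-03 -1.20910678e-04 -9.99999032e-01]]
```

View pics/w13c.png

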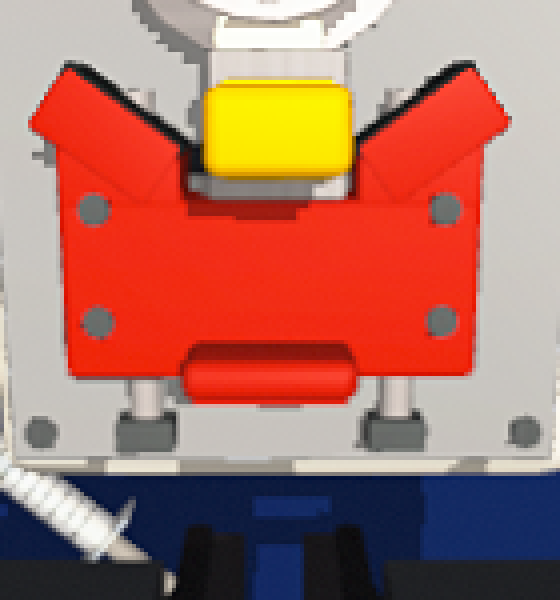

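The gauge stands upright in the gap. Its yellow top is at crop (205–353, 82–178), with the tab at crop (185–356, 345–403).

```bash

cat >> m.py <<'E'
s13=S([.46497,.22456,.1442],[[0.02233,-.99975,.00015],[-.99975,-.02233,-.00138],[.00139,-.0001,-1]])
f13=lambda u,v,z:atz('wrist',(190+u/4-.4,90+v/4-.4),z,s13)
E
python3 - <<'E'
from m import *
for n,q,z in [('gauge far',(279,84),.133),('gauge near',(279,176),.133),('gx',(205,130),.133),('gx',(353,130),.133),('collarnear',(230,198),.095),('collar top',(279,50),.095),('tabback',(270,403),.105),('tabback',(270,403),.111),('tabl',(185,375),.11),('tabr',(357,375),.11),('b1',(95,210),.09),('b2',(446,210),.09),('b3',(98,322),.09),('b4',(441,322),.09),('shoeback',(270,378),.09)]:
    print(n,f13(*q,z).round(4)[:2])
go([.464,.228,.074],-88.7)
E
```

```text
gauge far [0.4645 0.147 ]
gauge near [0.4642 0.1623]
gx [0.4769 0.1548]
gx [0.4518 0.1543]
collarnear [0.4739 0.1696]
collar top [0.4645 0.1402]
tabback [0.4648 0.2102]
tabback [0.4648 0.2085]
tabl [0.4819 0.2034]
tabr [0.4476 0.2026]
b1 [0.5024 0.1731]
b2 [0.4287 0.1715]
b3 [0.5022 0.197 ]
b4 [0.4283 0.1954]
shoeback [0.4649 0.2087]
shift [-0.012   0.0035  0.2344] turn [-0.0001 -0.0004 -0.0002] rows>= 1.7
```

```bash

python3 -m creep '[[0,-0.013,0,0.0,0,0,0],[0,-0.015,0,0.06,0,0,0],[0,-0.015,0,0.13,0,0,0],[0,-0.015,0,0.2,0,0,0],[0,-0.015,0,0.234,0,0,0]]'
python3 -m creep '[[0,0,0,0.0,0,0,0],[0,0,0,0,0,0,0]]'
python3 - <<'E'
from h import *
s=r.sense(); print(s['tcp_pos'],s['wrist_force'],s['gripper_width'])
snap('wrist','w14'); im=snap('scene','s14'); cv2.imwrite('pics/s14c.png',cv2.resize(im[90:220,130:260],None,fx=5,fy=5,interpolation=2)[:600])
go([.464,.222,.074],-88.7)
E
```

```text
time_s: 11.6
tcp_pos: [0.4638, 0.2276, 0.0718]
ee_rot: [[0.021, -1.0, -0.003], [-1.0, -0.021, -0.003], [0.003, 0.003, -1.0]]
wrist_force: [0.3, 0.1, -0.4]
gripper_width: 0.008
time_s: 11.77
tcp_pos: [0.4634, 0.2269, 0.0712]
ee_rot: [[0.02, -1.0, -0.004], [-1.0, -0.02, -0.005], [0.005, 0.004, -1.0]]
wrist_force: [0.1, -0.7, 0.0]
gripper_width: 0.004
[0.46344045 0.22686356 0.07120717] [ 0.05761766 -0.72050658  0.04559706] 0.004225781886790864
shift [ 0.0194  0.0019 -0.0045] turn [ 0.0005 -0.0008 -0.0007] rows>= 0.1
```

View pics/s14c.png

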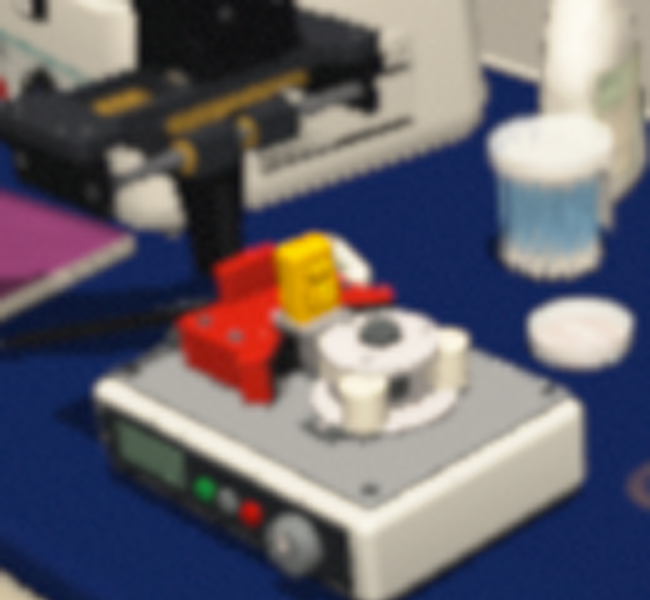

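View pics/w14.png

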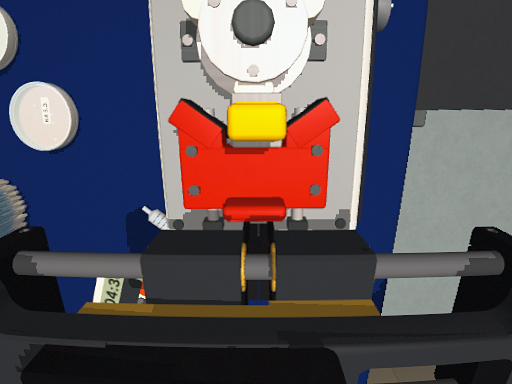

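```bash

python3 -m creep '[[0,0.004,0,-0.006,0,0,0],[0,0.008,0,-0.006,0,0,0],[0,0.012,0,-0.006,0,0,0],[0,0.016,0,-0.006,0,0,0],[0,0.016,0,-0.006,0,0,0]]'
python3 -m creep '[[0,0.003,0,0,0,0,0],[0,0.006,0,0,0,0,0],[0,0.009,0,0,0,0,0],[0,0.012,0,0,0,0,0]]'
```

```text
time_s: 12.28
tcp_pos: [0.4646, 0.2229, 0.0747]
ee_rot: [[0.02, -1.0, -0.001], [-1.0, -0.02, -0.002], [0.002, 0.001, -1.0]]
wrist_force: [-0.5, 0.1, 0.1]
gripper_width: 0.003
time_s: 12.62
tcp_pos: [0.4648, 0.2208, 0.0749]
ee_rot: [[0.02, -1.0, -0.0], [-1.0, -0.02, 0.001], [-0.001, 0.0, -1.0]]
wrist_force: [-4.0, 7.9, -0.2]
gripper_width: 0.005
```

```bash

python3 -m creep '[[0,0.004,0,0,0,0,0],[0,0.006,0,0,0,0,0],[0,0.007,0,0,0,0,0],[0,0.008,0,0,0,0,0],[0,0.009,0,0,0,0,0]]'
python3 -m creep '[[0,0.006,0,0,0,0,0],[0,0.007,0,0,0,0,0],[0,0.008,0,0,0,0,0],[0,0.009,0,0,0,0,0],[0,0.009,0,0,0,0,0]]'
```

```text
time_s: 13.03
tcp_pos: [0.4648, 0.2209, 0.0749]
ee_rot: [[0.02, -1.0, 0.001], [-1.0, -0.02, 0.006], [-0.006, -0.001, -1.0]]
wrist_force: [-4.4, 9.3, -0.7]
gripper_width: 0.007
time_s: 13.45
tcp_pos: [0.4649, 0.2211, 0.075]
ee_rot: [[0.02, -1.0, 0.002], [-1.0, -0.02, 0.011], [-0.011, -0.003, -1.0]]
wrist_force: [-5.1, 8.7, -0.3]
gripper_width: 0.002
```

```bash

python3 - <<'E'
from h import *
s=r.sense(); print(s['tcp_pos'],s['wrist_force'],s['moment'],s['joints'])
im=snap('wrist','w15');cv2.imwrite('pics/w15c.png',cv2.resize(im[90:260,170:350],None,fx=3.5,fy=3.5,interpolation=0)[:600]); im=snap('scene','s15'); cv2.imwrite('pics/s15c.png',cv2.resize(im[90:220,130:260],None,fx=5,fy=5,interpolation=2)[:600])
s=r.sense(); print(s['tcp_pos'],s['wrist_force'],s['moment'])
E
```

```text
[0.46487024 0.22105942 0.07498237] [-5.10952742  8.68624673 -0.31328901] [2.73481117 1.56761947 0.00445065] [ 43.28075484  18.79241955 -24.71183246  -0.48994406 -45.97412492
 -41.81695468]
[0.46484693 0.22105385 0.07494638] [-5.29033858  8.85523108 -0.33100112] [ 2.64938437  1.48822205 -0.0351929 ]
```

View pics/s15c.png

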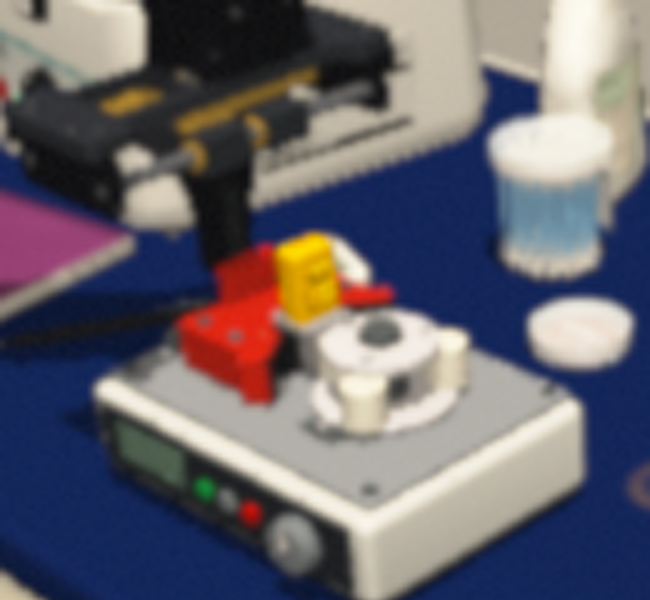

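View pics/w15c.png

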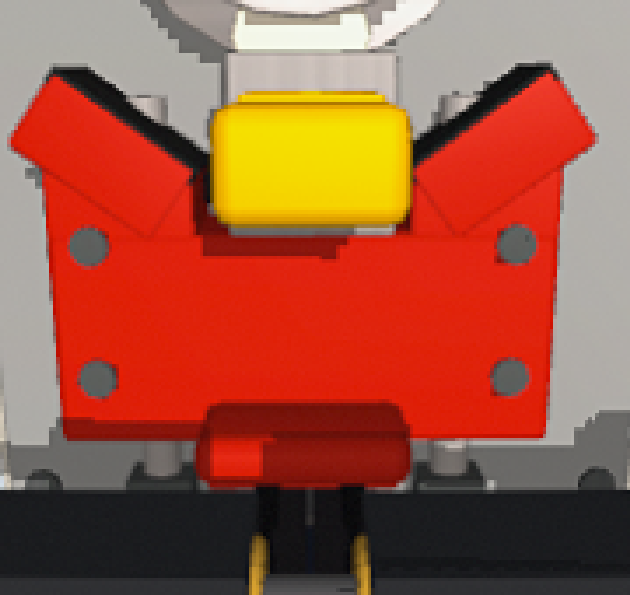

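```bash

python3 -c "
from h import *
go([.4649,.2185,.0750],-88.8)"
```

```text
shift [ 0.0085 -0.     -0.0003] turn [-0.0008  0.0034 -0.0004] rows>= 0.1
```

```bash

python3 -m creep '[[0,0.008,0,0,-0.0008,0.002,0],[0,0.008,0,0,-0.0008,0.0034,0],[0,0.009,0,0,-0.0008,0.0034,0],[0,0.009,0,0,-0.0008,0.0034,0]]'
python3 -c "
from h import *
s=r.sense(); print(np.hypot(*s['wrist_force'][:2]),s['moment'])
go([.4649,.2185,.0750],-88.8)"
```

```text
time_s: 13.88
tcp_pos: [0.4648, 0.2209, 0.0749]
ee_rot: [[0.02, -1.0, 0.001], [-1.0, -0.02, 0.004], [-0.004, -0.001, -1.0]]
wrist_force: [-3.7, 7.9, -0.1]
gripper_width: 0.007
8.712103572457846 [2.42657632 1.32051852 0.01411816]
shift [ 0.0079 -0.0001 -0.0004] turn [-0.0003  0.0013 -0.0004] rows>= 0.1
```

```bash

python3 -m creep '[[0,0.009,0,0,0,0.0013,0],[0,0.010,0,0,0,0.0013,0],[0,0.011,0,0,0,0.0013,0],[0,0.012,0,0,0,0.0013,0]]'
python3 -c "
from h import *
s=r.sense(); print(np.hypot(*s['wrist_force'][:2]),s['moment'])
go([.4649,.2185,.0750],-88.8)"
```

```text
time_s: 14.22
tcp_pos: [0.4649, 0.2205, 0.0749]
ee_rot: [[0.02, -1.0, 0.003], [-1.0, -0.02, 0.005], [-0.005, -0.003, -1.0]]
wrist_force: [-5.2, 9.8, -1.1]
gripper_width: 0.007
11.085736960037002 [ 3.02123682  1.60284282 -0.00833683]
shift [ 0.0067  0.0002 -0.0002] turn [-0.0009  0.0017 -0.0004] rows>= 0.0
```

```bash

python3 -m creep '[[0,0.010,0,0,0,0.0018,0],[0,0.011,0,0,0,0.0018,0],[0,0.012,0,0,0,0.0018,0],[0,0.013,0,0,0,0.0018,0],[0,0.013,0,0,0,0.0018,0]]'
python3 -c "
from h import *
s=r.sense(); print(np.hypot(*s['wrist_force'][:2]),s['moment'])
go([.4649,.2185,.0750],-88.8)"
```

```text
time_s: 14.63
tcp_pos: [0.4649, 0.2197, 0.0749]
ee_rot: [[0.02, -1.0, 0.004], [-1.0, -0.02, 0.005], [-0.005, -0.004, -1.0]]
wrist_force: [-4.7, 10.1, -0.3]
gripper_width: 0.007
11.125634895182694 [ 2.98743112  1.52946726 -0.00842424]
shift [ 0.004   0.0002 -0.0004] turn [-0.0013  0.0016 -0.0004] rows>= 0.1
```

```bash

python3 -m creep '[[0,0.011,0,0,-0.001,0.0018,0],[0,0.012,0,0,-0.001,0.0018,0],[0,0.013,0,0,-0.001,0.0018,0],[0,0.013,0,0,-0.001,0.0018,0],[0,0.013,0,0,-0.001,0.0018,0]]'
python3 -m creep '[[0,0.011,0,0,-0.001,0.0018,0],[0,0.012,0,0,-0.001,0.0018,0],[0,0.013,0,0,-0.001,0.0018,0],[0,0.013,0,0,-0.001,0.0018,0],[0,0.013,0,0,-0.001,0.0018,0]]'
python3 - <<'E'
from h import *
s=r.sense(); print(np.hypot(*s['wrist_force'][:2]),s['moment'])
go([.4649,.2185,.0750],-88.8)
im=snap('wrist','w16');cv2.imwrite('pics/w16c.png',cv2.resize(im[90:260,170:350],None,fx=3.5,fy=3.5,interpolation=0)[:600])
E
```

```text
time_s: 15.05
tcp_pos: [0.4649, 0.219, 0.0749]
ee_rot: [[0.019, -1.0, 0.002], [-1.0, -0.019, 0.005], [-0.005, -0.002, -1.0]]
wrist_force: [-5.6, 10.8, -0.6]
gripper_width: 0.002
time_s: 15.47
tcp_pos: [0.4649, 0.2182, 0.0749]
ee_rot: [[0.019, -1.0, 0.0], [-1.0, -0.019, 0.004], [-0.004, -0.001, -1.0]]
wrist_force: [-5.6, 9.9, -1.8]
gripper_width: 0.005
11.38924615932688 [ 2.93422233  1.62382671 -0.01788387]
shift [-0.001  -0.0001 -0.0003] turn [-0.0002  0.0013 -0.0005] rows>= 0.0
```

View pics/w16c.png

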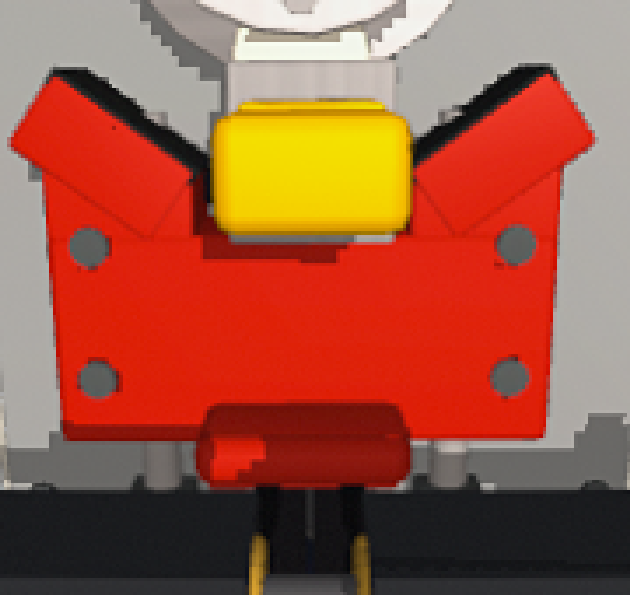

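```bash

python3 -m creep '[[0,0.011,0,0,0,0.0015,0],[0,0.012,0,0,0,0.0015,0],[0,0.012,0,0,0,0.0015,0],[0,0.012,0,0,0,0.0015,0],[0,0.012,0,0,0,0.0015,0]]'
python3 - <<'E'
from h import *
s=r.sense(); print(np.hypot(*s['wrist_force'][:2]),np.hypot(*s['moment'][:2]))
go([.4649,.2185,.0750],-88.8)
E
```

```text
time_s: 15.93
tcp_pos: [0.465, 0.2178, 0.0749]
ee_rot: [[0.019, -1.0, 0.002], [-1.0, -0.019, 0.005], [-0.005, -0.002, -1.0]]
wrist_force: [-4.8, 9.3, -0.8]
gripper_width: 0.005
10.493580646117527 3.397597220576538
shift [-0.0023  0.0002 -0.0003] turn [-0.0007  0.0015 -0.0005] rows>= 0.0
```

```bash

python3 -m creep '[[0,0.011,0,0,-0.0005,0.0016,0],[0,0.012,0,0,-0.0005,0.0016,0],[0,0.013,0,0,-0.0005,0.0016,0],[0,0.013,0,0,-0.0005,0.0016,0],[0,0.013,0,0,-0.0005,0.0016,0]]'
python3 - <<'E'
from h import *
s=r.sense(); print(s['tcp_pos'],np.hypot(*s['wrist_force'][:2]),np.hypot(*s['moment'][:2]))
E
python3 -m creep '[[0,0.011,0,0,-0.0005,0.0016,0],[0,0.012,0,0,-0.0005,0.0016,0],[0,0.013,0,0,-0.0005,0.0016,0],[0,0.013,0,0,-0.0005,0.0016,0],[0,0.013,0,0,-0.0005,0.0016,0]]'
python3 - <<'E'
from h import *
s=r.sense(); print(s['tcp_pos'],np.hypot(*s['wrist_force'][:2]),np.hypot(*s['moment'][:2]))
go([.4649,.2185,.0750],-88.8)
E
```

```text
time_s: 16.35
tcp_pos: [0.465, 0.217, 0.0749]
ee_rot: [[0.019, -1.0, 0.002], [-1.0, -0.019, 0.005], [-0.005, -0.002, -1.0]]
wrist_force: [-6.0, 10.1, 0.1]
gripper_width: 0.007
[0.46496295 0.21700482 0.07491641] 11.7440528510497 3.4168099084349084
time_s: 16.77
tcp_pos: [0.465, 0.2165, 0.0749]
ee_rot: [[0.019, -1.0, 0.002], [-1.0, -0.019, 0.006], [-0.006, -0.002, -1.0]]
wrist_force: [-5.8, 10.4, -0.7]
gripper_width: 0.002
[0.46498198 0.21649054 0.07492811] 11.903815041623442 3.612854333037882
shift [-0.0067  0.0001 -0.0002] turn [-0.0006  0.0018 -0.0006] rows>= 0.0
```

```bash

python3 -m creep '[[0,0.011,0,0,-0.0005,0.0018,0],[0,0.012,0,0,-0.0005,0.0018,0],[0,0.013,0,0,-0.0005,0.0018,0],[0,0.014,0,0,-0.0005,0.0018,0],[0,0.014,0,0,-0.0005,0.0018,0]]'
python3 - <<'E'
from h import *
s=r.sense(); print(s['tcp_pos'],np.hypot(*s['wrist_force'][:2]),np.hypot(*s['moment'][:2]))
go([.4649,.2185,.0750],-88.8)
im=snap('wrist','w17');cv2.imwrite('pics/w17c.png',cv2.resize(im[90:260,170:350],None,fx=3.5,fy=3.5,interpolation=0)[:600])
s=r.sense(); print(s['tcp_pos'],np.hypot(*s['wrist_force'][:2]),np.hypot(*s['moment'][:2]))
E
```

```text
time_s: 17.18
tcp_pos: [0.465, 0.2162, 0.0749]
ee_rot: [[0.019, -1.0, 0.002], [-1.0, -0.019, 0.007], [-0.007, -0.002, -1.0]]
wrist_force: [-6.7, 12.0, -1.4]
gripper_width: 0.005
[0.46501262 0.21623155 0.07494143] 13.700013669920446 4.200218178351878
shift [-0.0076  0.0002 -0.0001] turn [-0.0007  0.0021 -0.0006] rows>= 0.1
[0.46504156 0.21622022 0.07495003] 13.933332490250054 4.1929279654441975
```

View pics/w17c.png

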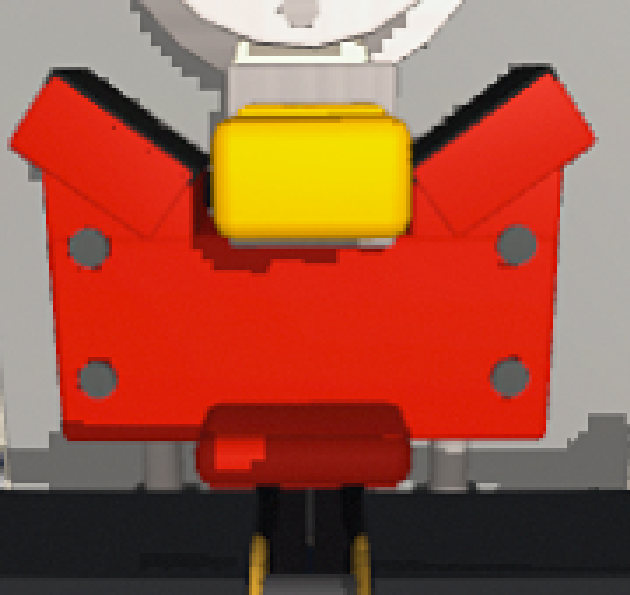

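```bash

python3 -m creep '[[0,0.013,0,0,-0.0005,0.0021,0],[0,0.014,0,0,-0.0005,0.0021,0],[0,0.015,0,0,-0.0005,0.0021,0],[0,0.0155,0,0,-0.0005,0.0021,0],[0,0.0155,0,0,-0.0005,0.0021,0]]'
python3 - <<'E'
from h import *
s=r.sense(); print(s['tcp_pos'],np.hypot(*s['wrist_force'][:2]),np.hypot(*s['moment'][:2]))
E
```

```text
time_s: 17.65
tcp_pos: [0.4651, 0.216, 0.075]
ee_rot: [[0.019, -1.0, 0.002], [-1.0, -0.019, 0.008], [-0.007, -0.003, -1.0]]
wrist_force: [-6.8, 13.3, -2.3]
gripper_width: 0.002
[0.46508326 0.21600765 0.07498486] 14.956740576039197 4.713172665408622
```

```bash

python3 -m creep '[[0,-0.01,0,0,0,0.001,0],[0,-0.03,0,0,0,0.0022,0],[0,-0.045,0,0,0,0.0022,0],[0,-0.045,0,-0.02,0,0.0022,0],[0,-0.045,0,-0.08,0,0.0022,0]]'
python3 -m creep '[[0,0,0,-0.08,0,0,0],[0,0,0,-0.16,0,0,0],[0.55,0,0,-0.19,0,0,0],[0.55,0,0,-0.19,0,0,0],[0.55,0,0,-0.19,0,0,0]]'
python3 - <<'E'
from h import *
s=r.sense(); print(s['tcp_pos'].tolist(),s['ee_rot'].tolist(),s['wrist_force'],s['gripper_width'])
im=snap('wrist','w18');cv2.imwrite('pics/w18c.png',cv2.resize(im[90:240,190:330],None,fx=4,fy=4,interpolation=0)[:600])
E
```

```text
time_s: 18.07
tcp_pos: [0.4631, 0.2279, 0.0971]
ee_rot: [[0.018, -1.0, -0.003], [-1.0, -0.018, -0.004], [0.004, 0.003, -1.0]]
wrist_force: [1.2, -1.0, -0.1]
gripper_width: 0.005
time_s: 18.48
tcp_pos: [0.463, 0.2277, 0.154]
ee_rot: [[0.018, -1.0, -0.003], [-1.0, -0.018, -0.003], [0.003, 0.003, -1.0]]
wrist_force: [-0.2, -0.0, -1.1]
gripper_width: 0.153
[0.4629607661535442, 0.22774088906838924, 0.1540043473070193] [[0.017673071924867383, -0.9998399380384749, -0.0027858269790305428], [-0.9998385485901368, -0.017663863357862037, -0.003296162077811237], [0.0032464260205473513, 0.0028436305128143975, -0.9999906871984356]] [-0.21315747 -0.03199402 -1.13130663] 0.1529209912777474
```

View pics/w18c.png

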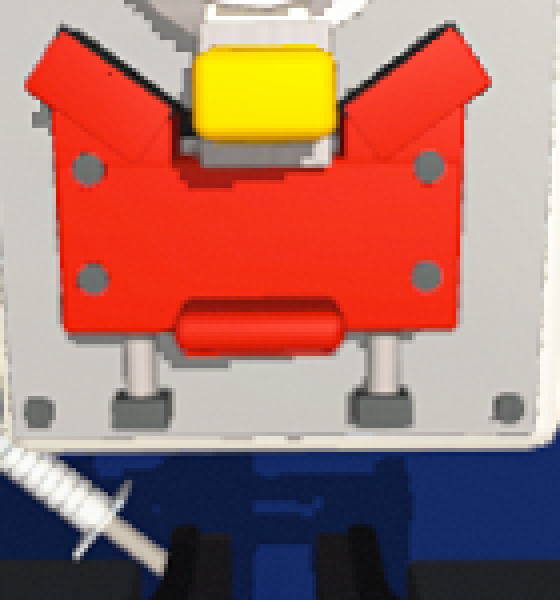

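```bash

python3 - <<'E'
from m import *
s=S([.46296,.22774,.1540],[[.01767,-.99984,-.00279],[-.99984,-.01766,-.0033],[.00325,.00284,-1]])
f=lambda u,v,z:atz('wrist',(190+u/4-.4,90+v/4-.4),z,s)
for n,q,z in [('gauge far',(266,46),.133),('gauge near',(266,138),.133),('gx',(193,95),.133),('gx',(337,95),.133),('collarnear',(266,165),.095),('collarcl',(200,165),.095),('ccr',(332,165),.095),('b1',(88,169),.09),('b2',(428,169),.09),('b3',(93,279),.09),('b4',(427,277),.09),('tabback',(260,354),.108)]:
    print(n,f(*q,z).round(4)[:2])
E
```

```text
gauge far [0.4645 0.1437]
gauge near [0.4642 0.1595]
gx [0.4772 0.1522]
gx [0.4518 0.1518]
collarnear [0.4642 0.1664]
collarcl [0.4782 0.1667]
ccr [0.4502 0.1662]
b1 [0.5028 0.1681]
b2 [0.4291 0.1669]
b3 [0.5023 0.1922]
b4 [0.4281 0.1905]
tabback [0.4648 0.2046]
```

```bash

python3 -c "
from h import *
go([.4655,.1508,.154],-88.7)"
python3 -m creep '[[0.6,0.07,-0.004,0,0,0,0],[0.6,0.16,-0.006,0,0,0,-0.001],[0.6,0.24,-0.013,0,0,0,-0.002],[0.6,0.256,-0.013,0,0,0,-0.002],[0.6,0.256,-0.013,0,0,0,-0.002]]'
python3 - <<'E'
from h import *
s=r.sense(); print(s['tcp_pos'],s['wrist_force'],s['gripper_width'])
go([.4655,.1508,.125],-88.7)
E
```

```text
shift [ 0.2555 -0.0055 -0.0018] turn [ 0.0014 -0.0014 -0.0016] rows>= 1.8
time_s: 18.95
tcp_pos: [0.4669, 0.149, 0.1521]
ee_rot: [[0.021, -1.0, -0.007], [-1.0, -0.021, -0.006], [0.006, 0.007, -1.0]]
wrist_force: [-1.0, 0.7, -0.5]
gripper_width: 0.558
[0.46688956 0.14896638 0.15205768] [-1.02247814  0.67037842 -0.52594473] 0.5580879281905412
shift [-0.0068  0.0039  0.0902] turn [ 0.0023 -0.002  -0.0004] rows>= 0.7
```

```bash

python3 -m creep '[[0.6,-0.006,0.004,0.03,0.002,-0.002,0],[0.6,-0.006,0.004,0.06,0.002,-0.002,0],[0.6,-0.006,0.004,0.09,0.002,-0.002,0],[0.6,-0.006,0.004,0.09,0.002,-0.002,0]]'
python3 - <<'E'
from h import *
s=r.sense(); print(s['tcp_pos'],s['wrist_force'],s['gripper_width'])
im=snap('wrist','w19');im=np.clip(im.astype(float)*1.6,0,255).astype(np.uint8);cv2.imwrite('pics/w19c.png',cv2.resize(im[170:320,170:350],None,fx=4,fy=4,interpolation=0)[:600])
go([.4655,.1508,.0855],-88.7)
E
```

```text
time_s: 19.28
tcp_pos: [0.4639, 0.1503, 0.1225]
ee_rot: [[0.022, -1.0, -0.006], [-1.0, -0.022, -0.003], [0.002, 0.006, -1.0]]
wrist_force: [0.4, -0.7, -0.7]
gripper_width: 0.598
[0.46390457 0.15025383 0.12247731] [ 0.39602675 -0.6558104  -0.71943346] 0.5983033379602637
shift [-0.0012 -0.0034  0.1267] turn [ 0.0012 -0.0006 -0.0002] rows>= 0.9
```

View pics/w19c.png

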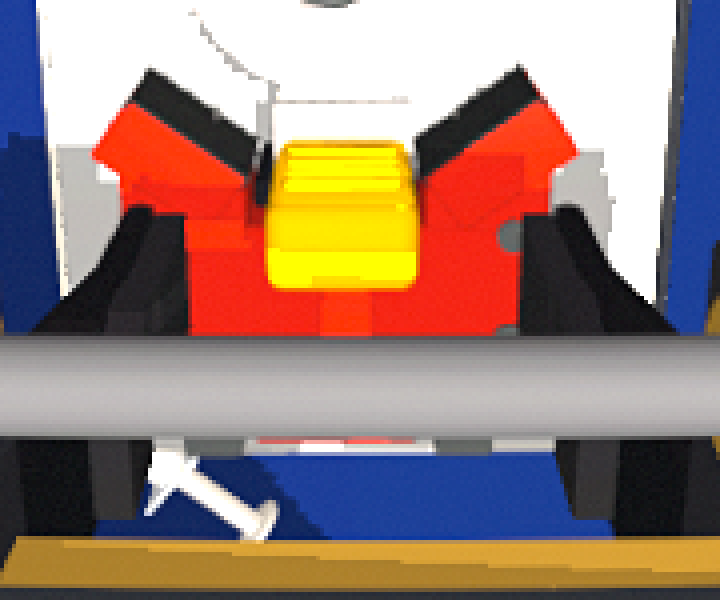

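```bash

python3 -m creep '[[0.6,-0.001,-0.006,0.03,0.001,0,0],[0.6,-0.001,-0.006,0.07,0.001,0,0],[0.6,-0.001,-0.006,0.11,0.001,0,0],[0.6,-0.001,-0.006,0.124,0.001,0,0],[0.6,-0.001,-0.006,0.124,0.001,0,0]]'
python3 - <<'E'
from h import *
s=r.sense(); print(s['tcp_pos'],s['wrist_force'],s['gripper_width'])
go([.466,.1508,.0858],-88.7)
E
```

```text
time_s: 19.75
tcp_pos: [0.4658, 0.1507, 0.0855]
ee_rot: [[0.023, -1.0, -0.003], [-1.0, -0.023, -0.003], [0.003, 0.003, -1.0]]
wrist_force: [0.0, 0.2, 0.7]
gripper_width: 0.6
[0.46582489 0.15068361 0.08546758] [0.0198707  0.21736283 0.71233787] 0.6002882652342975
shift [-0.0004 -0.0006 -0.0011] turn [ 0.0008 -0.0011 -0.    ] rows>= 0.0
```

```bash

python3 -m creep '[[0,0,0,0,0,0,0],[0,0,0,0,0,0,0],[0,0,0,0,0,0,0],[0,0,0,0,0,0,0],[0,0,0,0,0,0,0]]'
python3 -m creep '[[0,0,0,0,0,0,0],[0,0,0,-0.004,0,0,0],[0,0,0,-0.008,0,0,0],[0,0,0,-0.012,0,0,0]]'
python3 -c "
from h import *
s=r.sense(); print(s['tcp_pos'],s['wrist_force'],s['gripper_width'])"
```

```text
time_s: 20.17
tcp_pos: [0.4661, 0.1508, 0.0859]
ee_rot: [[0.023, -1.0, -0.002], [-1.0, -0.023, -0.003], [0.003, 0.002, -1.0]]
wrist_force: [-0.4, -0.1, 0.4]
gripper_width: 0.305
time_s: 20.5
tcp_pos: [0.4655, 0.1508, 0.0889]
ee_rot: [[0.022, -1.0, -0.003], [-1.0, -0.022, -0.003], [0.003, 0.003, -1.0]]
wrist_force: [0.7, 1.7, -7.2]
gripper_width: 0.296
[0.46546787 0.15075797 0.08888211] [ 0.67614277  1.70955582 -7.24174348] 0.2955844383655882
```

```bash

python3 -m creep '[[0,0,0,-0.012,0,0,0],[0,0,0,-0.02,0,0,0],[0,0,0,-0.028,0,0,0],[0,0,0,-0.034,0,0,0],[0,0,0,-0.034,0,0,0]]'
python3 -m creep '[[0,0,0,-0.005,0,0,0],[0,0,0,-0.008,0,0,0],[0,0,0,-0.008,0,0,0]]'
python3 -c "
from h import *
s=r.sense(); print(s['tcp_pos'],s['wrist_force'],s['gripper_width'])"
```

```text
time_s: 20.92
tcp_pos: [0.4653, 0.1507, 0.0996]
ee_rot: [[0.022, -1.0, -0.003], [-1.0, -0.022, -0.003], [0.003, 0.003, -1.0]]
wrist_force: [-1.5, 1.5, -2.2]
gripper_width: 0.301
time_s: 21.17
tcp_pos: [0.4654, 0.1507, 0.1023]
ee_rot: [[0.022, -1.0, -0.003], [-1.0, -0.022, -0.003], [0.003, 0.003, -1.0]]
wrist_force: [-0.3, 1.5, -2.9]
gripper_width: 0.297
[0.46538428 0.15068609 0.10231325] [-0.27954955  1.47651944 -2.87875446] 0.29653661829520245
```

```bash

python3 - <<'E'
from h import *
im=snap('wrist','w20');im=np.clip(im.astype(float)*1.6,0,255).astype(np.uint8);cv2.imwrite('pics/w20c.png',cv2.resize(im[170:320,170:350],None,fx=4,fy=4,interpolation=0)[:600])
im=snap('scene','s20'); cv2.imwrite('pics/s20c.png',cv2.resize(im[90:220,130:260],None,fx=5,fy=5,interpolation=2)[:600])
E
```

```text
(no output)
```

View pics/w20c.png

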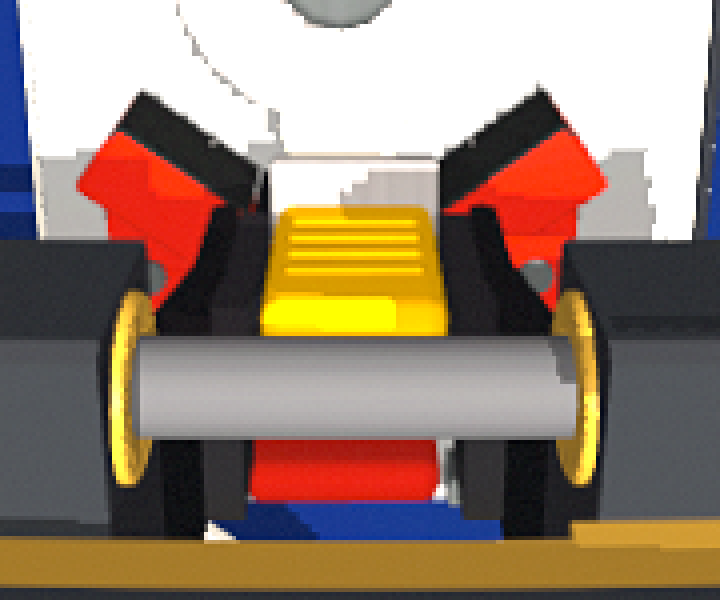

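View pics/s20c.png

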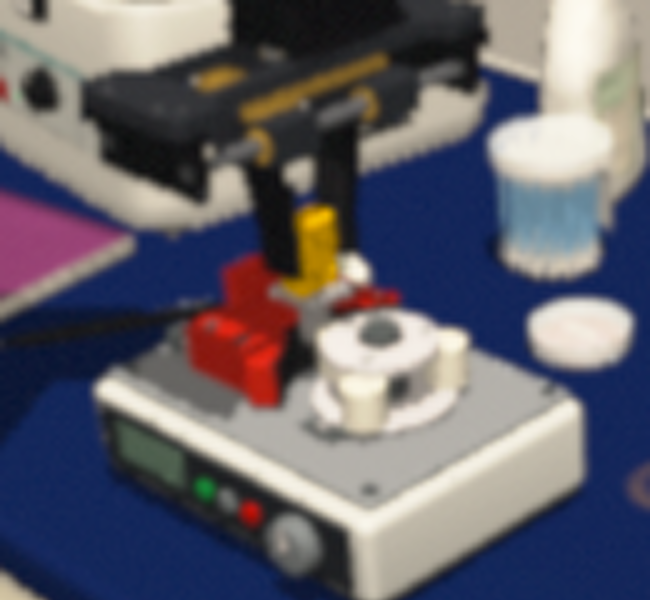

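```bash

python3 -m creep '[[0,0,0,-0.03,0,0,0],[0,0,0,-0.07,0,0,0],[0,0,0,-0.12,0,0,0],[0,0,0,-0.18,0,0,0],[0,0.02,0,-0.25,0,0,0]]'
python3 -c "
from h import *
s=r.sense(); print(s['tcp_pos'],s['wrist_force'],s['gripper_width'])
go([.4664,-.2121,.175],-90.35)"
```

```text
time_s: 21.68
tcp_pos: [0.4663, 0.145, 0.1792]
ee_rot: [[0.023, -1.0, -0.002], [-1.0, -0.023, -0.004], [0.004, 0.002, -1.0]]
wrist_force: [-0.5, -0.5, -0.3]
gripper_width: 0.296
[0.46629664 0.14503047 0.17921749] [-0.52157691 -0.48735647 -0.31899932] 0.29592896095253335
shift [1.1901 0.0275 0.0184] turn [ 0.0006 -0.0012  0.0094] rows>= 8.6
```

```bash

python3 -m creep '[[0,0.1,0.003,0,0,0,0.002],[0,0.22,0.006,0,0,0,0.004],[0,0.35,0.009,0,0,0,0.006],[0,0.48,0.012,0,0,0,0.009],[0,0.6,0.015,0,0,-0.001,0.009]]'
python3 -m creep '[[0,0.12,0,0,0,0,0],[0,0.24,0,0,0,0,0],[0,0.37,0,0,0,0,0],[0,0.5,0,0,0,0,0],[0,0.58,0,0,0,0,0]]'
python3 -c "
from h import *
s=r.sense(); print(s['tcp_pos'],s['wrist_force'],s['gripper_width'])
go([.4664,-.2121,.11],-90.35)"
```

```text
time_s: 22.1
tcp_pos: [0.4664, -0.0371, 0.1819]
ee_rot: [[-0.004, -1.0, 0.001], [-1.0, 0.004, -0.001], [0.001, -0.001, -1.0]]
wrist_force: [0.8, 0.2, 0.2]
gripper_width: 0.298
time_s: 22.52
tcp_pos: [0.4659, -0.2148, 0.1841]
ee_rot: [[-0.006, -1.0, 0.003], [-1.0, 0.006, -0.003], [0.003, -0.003, -1.0]]
wrist_force: [0.4, 0.7, -0.3]
gripper_width: 0.3
[ 0.46590986 -0.21477071  0.18405964] [ 0.38043142  0.68237267 -0.29636201] 0.30044964439109856
shift [-0.0098 -0.0007  0.2468] turn [-0.0011 -0.0011  0.0002] rows>= 1.8
```

```bash

python3 -m creep '[[0,-0.005,-0.001,0.08,-0.001,-0.001,0],[0,-0.009,-0.001,0.18,-0.001,-0.001,0],[0,-0.009,-0.001,0.29,-0.001,-0.001,0],[0,-0.009,-0.001,0.36,-0.001,-0.001,0],[0,-0.009,-0.001,0.36,-0.001,-0.001,0]]'
python3 - <<'E'
from h import *
s=r.sense(); print(s['tcp_pos'],s['wrist_force'],s['gripper_width'])
go([.4664,-.2121,.055],-90.35)
im=snap('wrist','w21');im=np.clip(im.astype(float)*1.6,0,255).astype(np.uint8);cv2.imwrite('pics/w21c.png',cv2.resize(im[90:290,170:350],None,fx=3,fy=3,interpolation=0)[:600])
im=snap('scene','s21'); cv2.imwrite('pics/s21c.png',cv2.resize(im[150:270,260:380],None,fx=5,fy=5,interpolation=2)[:600])
E
```

```text
time_s: 22.93
tcp_pos: [0.4637, -0.2124, 0.0731]
ee_rot: [[-0.006, -1.0, -0.008], [-1.0, 0.006, 0.001], [-0.001, 0.008, -1.0]]
wrist_force: [-0.2, -0.4, -0.1]
gripper_width: 0.295
[ 0.46369339 -0.21241947  0.07307831] [-0.189308   -0.37865468 -0.10395522] 0.29478280234568716
shift [-0.0011 -0.0095  0.0602] turn [ 0.0024  0.0002 -0.0001] rows>= 0.4
```

View pics/w21c.png

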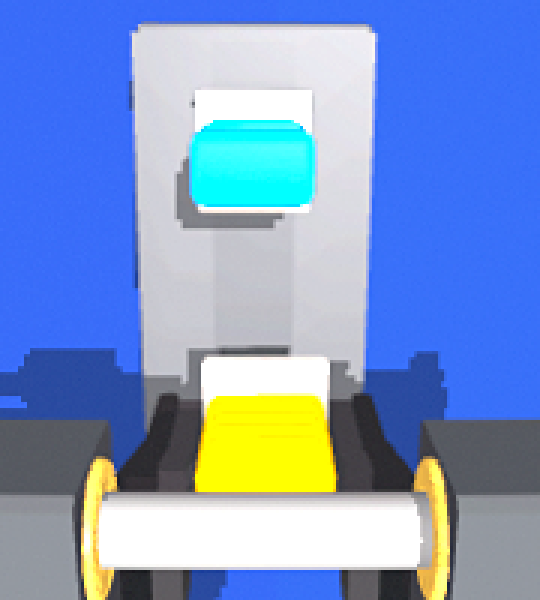

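View pics/s21c.png

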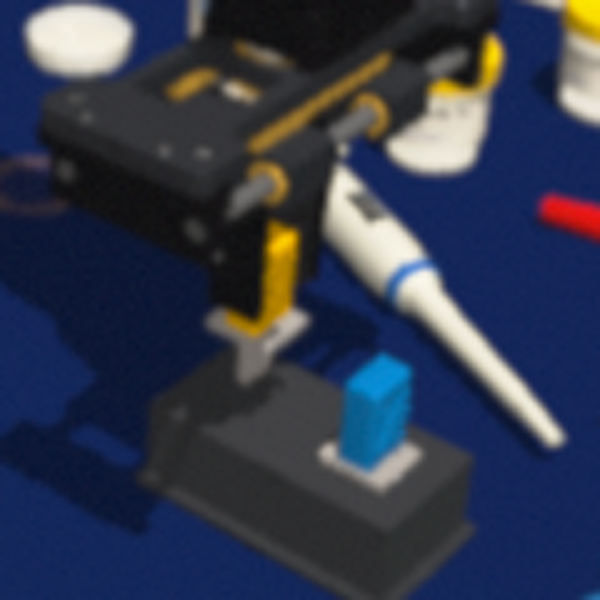

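```bash

python3 - <<'E'
from m import *
s=S([.4637,-.2124,.0731],r.sense()['ee_rot'])
f=lambda u,v,z:atz('wrist',(170+u/3-.33,90+v/3-.33),z,s)
for n,q,z in [('cl',(201,358),.0825),('cr',(329,358),.0825),('sl',(132,27),.042),('sr',(376,27),.042)]: print(n,f(*q,z).round(4))
print(r.sense()['tcp_pos'],r.sense()['ee_rot'])
go([.4664,-.2121,.06],-90.35)
E
```

```text
cl [ 0.4764 -0.2275  0.0825]
cr [ 0.4484 -0.2274  0.0825]
sl [ 0.4946 -0.2988  0.042 ]
sr [ 0.435  -0.2985  0.042 ]
[ 0.46743202 -0.2130787   0.07719548] [[-4.55290359e-03 -9.99989202e-01  9.31084652e-04]
 [-9.99988299e-01  4.55137340e-03 -1.63901928e-03]
 [ 1.63476387e-03 -9.38536054e-04 -9.99998223e-01]]
shift [-0.0033  0.0035  0.0573] turn [-0.0003 -0.0005  0.0005] rows>= 0.4
```

```bash

python3 -m creep '[[0,-0.004,0.003,0.0,0,0,0],[0,-0.004,0.003,0.02,0,0,0],[0,-0.004,0.003,0.045,0,0,0],[0,-0.004,0.003,0.065,0,0,0],[0,-0.004,0.003,0.065,0,0,0]]'
python3 -c "
from h import *
s=r.sense(); print(s['tcp_pos'],s['wrist_force'],s['gripper_width'])
go([.4665,-.2119,.0385],-90.35)"
```

```text
time_s: 23.45
tcp_pos: [0.4656, -0.2116, 0.0566]
ee_rot: [[-0.005, -1.0, -0.001], [-1.0, 0.005, -0.001], [0.001, 0.001, -1.0]]
wrist_force: [-0.1, -0.2, -1.0]
gripper_width: 0.298
[ 0.46555979 -0.21162163  0.05659529] [-0.05234621 -0.18543541 -0.9785806 ] 0.2980126533660253
shift [ 0.0009 -0.0032  0.0603] turn [ 0.0004 -0.0003  0.0004] rows>= 0.4
```

In the slot without contact force; lowering on.

```bash

python3 -m creep '[[0,0.001,-0.002,0.02,0,0,0],[0,0.001,-0.002,0.04,0,0,0],[0,0.001,-0.002,0.055,0,0,0],[0,0.001,-0.002,0.06,0,0,0],[0,0.001,-0.002,0.062,0,0,0]]'
python3 -c "
from h import *
s=r.sense(); print(s['tcp_pos'],s['wrist_force'],s['gripper_width'])"
python3 -m creep '[[0,0,0,0.002,0,0,0],[0,0,0,0.003,0,0,0]]'
```

```text
time_s: 23.87
tcp_pos: [0.4655, -0.2118, 0.0379]
ee_rot: [[-0.005, -1.0, -0.003], [-1.0, 0.005, -0.001], [0.001, 0.003, -1.0]]
wrist_force: [-2.0, 2.9, 6.8]
gripper_width: 0.297
[ 0.46548074 -0.21183321  0.03792123] [-1.98448616  2.91566521  6.8156045 ] 0.29655531797826773
time_s: 24.03
tcp_pos: [0.4655, -0.2118, 0.0379]
ee_rot: [[-0.004, -1.0, -0.004], [-1.0, 0.004, -0.001], [0.001, 0.004, -1.0]]
wrist_force: [-2.0, 2.5, 8.6]
gripper_width: 0.3
```

Seated at the original height, with an upward reaction of 7–9 N. Release and lift.

```bash

python3 -m creep '[[0.6,0,0,0,0,0,0],[0.6,0,0,0,0,0,0],[0.6,0,0,0,0,0,0],[0.6,0,0,0,0,0,0],[0.6,0,0,0,0,0,0]]'
python3 -m creep '[[0.6,0,0,0,0,0,0],[0.6,0,0,-0.06,0,0,0],[0.6,0,0,-0.16,0,0,0],[0.6,0,0,-0.28,0,0,0],[0.6,0,0,-0.4,0,0,0]]'
python3 -m creep '[[0.6,-0.06,0,-0.02,0,0,0],[0.6,-0.06,0,-0.02,0,0,0],[0.6,-0.06,0,-0.02,0,0,0]]'
python3 - <<'E'
from h import *
s=r.sense(); print(s['tcp_pos'],s['wrist_force'],s['gripper_width'])
im=snap('wrist','w22');cv2.imwrite('pics/w22c.png',cv2.resize(im[60:240,130:390],None,fx=3,fy=3,interpolation=2)[:600])
f=lambda u,v,z:atz('wrist',(u,v),z,s)
im=snap('scene','s22'); cv2.imwrite('pics/s22c.png',cv2.resize(im[120:280,140:370],None,fx=3.4,fy=3.4,interpolation=2)[:600])
E
```

```text
time_s: 24.45
tcp_pos: [0.4655, -0.2119, 0.0377]
ee_rot: [[-0.004, -1.0, -0.004], [-1.0, 0.004, -0.001], [0.001, 0.004, -1.0]]
wrist_force: [-0.4, -0.2, -0.8]
gripper_width: 0.559
time_s: 24.87
tcp_pos: [0.4652, -0.2117, 0.1585]
ee_rot: [[-0.004, -1.0, -0.006], [-1.0, 0.004, -0.001], [0.001, 0.006, -1.0]]
wrist_force: [1.2, 0.8, -0.2]
gripper_width: 0.599
time_s: 25.12
tcp_pos: [0.4652, -0.1932, 0.1648]
ee_rot: [[-0.003, -1.0, -0.005], [-1.0, 0.003, -0.001], [0.001, 0.005, -1.0]]
wrist_force: [0.1, -0.6, 0.1]
gripper_width: 0.598
[ 0.46519513 -0.19320487  0.16479813] [ 0.13848611 -0.57770971  0.13532261] 0.5981492838987151
```

View pics/w22c.png

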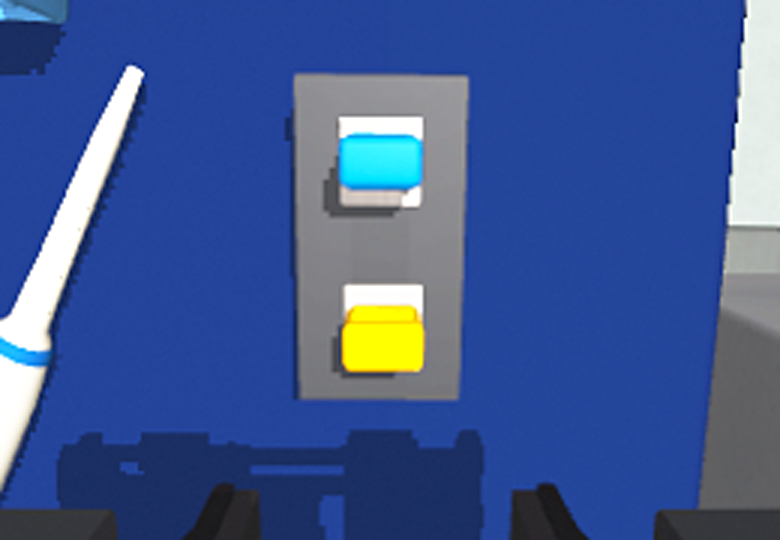

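View pics/s22c.png

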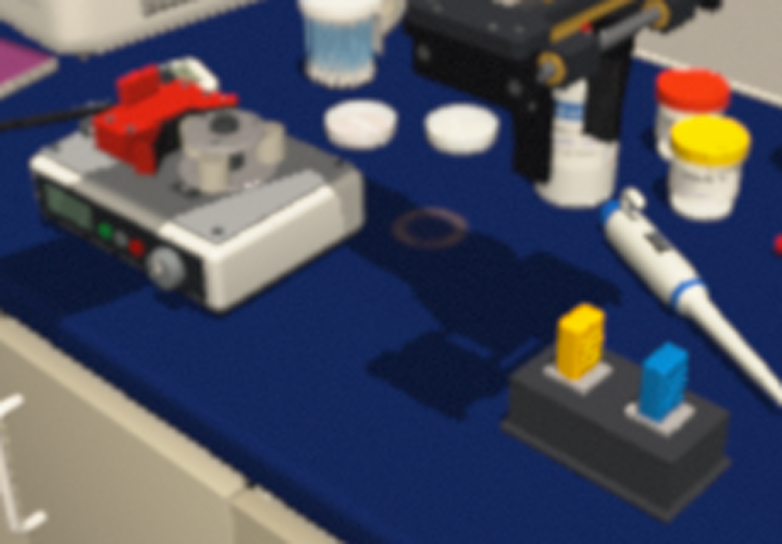

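```bash

python3 - <<'E'
from h import *
s=r.sense()
s=dict(s); s['tcp_pos']=np.array([.4652,-.1932,.1648])
f=lambda u,v,z:atz('wrist',(130+u/3-.33,60+v/3-.33),z,s).round(4)[:2]
print('yel collar',f(343,285,.047),f(424,285,.047),'blue collar',f(338,117,.047),f(424,117,.047),'stand',f(293,75,.042),f(468,76,.042),f(300,398,.042),f(459,398,.042))
print(r.finish_job())
E
```

```text
yel collar [ 0.4779 -0.2257] [ 0.4489 -0.2255] blue collar [ 0.4787 -0.2834] [ 0.4493 -0.2833] stand [ 0.4941 -0.2977] [ 0.4339 -0.2972] [ 0.4951 -0.1823] [ 0.435  -0.1819]
the job is handed in; nothing more can be done
None
```

The gap is set with the yellow 6 mm gauge, the gauge is back in its own slot, and the job was handed in at about 25 s of the 59 s allowed. No verdict is reported, so what follows is from my own checks.

- **Gauge home:** I stood it in the gap until the collar seated (about 4 N upward), let go, and the camera showed it upright before I touched the shoe.
- **Nip:** I pushed the shoe about 4.8 mm. It slid at about 11 N and I stopped at about 15 N, so I estimate a nip of 4 N. That is inferred from the wrist force and moment, not measured directly.
- **Drag:** Drawing the gauge up about 17 mm took roughly 6–7 N at first, then read 2–3 N while paused higher up. A picture confirmed the gauge rose with the gripper.
- **Return:** The last pictures show the yellow gauge upright with its collar on the stand, about 1 mm or less from the slot's middle. The blue gauge moved less than 1 mm, and the arm was clear of everything.

**What disagreed:**
- **Finger length:** The fingertips sat about 37 mm higher than the stated tool geometry gives, so my first grasp closed above the grip on nothing. I corrected for that for the rest of the job.
- **Push force direction:** While pushing the shoe, the wrist force pointed about 30° off the push direction, so I used its magnitude.

I did not check the shoe's final face position against the pump's origin. I only measured how far it moved.

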